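Change over the rollers of a sole-rolling bed

TASK

Change the sole-rolling bed over from short to medium rollers: first shut its air valve fully; then take every short roller out of the bed's spring clips and lay it in the grey tray and press every medium roller (the 120 mm ones, just filling the width between the bed's end cheeks) from the bench down into a free bay until it snaps fully home in both clips. Leave the other rollers lying on the bench. When the rollers are all changed, set the air valve half open, its lever at 45 degrees.

Things in the scene. Friction and masses are not known exactly. Their poses are not given: they have to be found in the camera images.
- bed: Roller bed fixed to the bench: 150 mm (x) by 215 mm (y) base plate 12 mm thick, origin at the centre of its underside, z up. Three bays side by side, 66 mm apart along its y; a roller in a bay lies along the bed's x. Two 8 mm end cheeks, 56 mm high, have inner faces at x = -64 and +64 mm: a 120 mm roller just drops between.
- bay0 (a point): Bay 0 of the bed (at bed y = -66 mm): the point where the centre of a roller lies when snapped home, 45 mm above the bench; x along the roller. Every bay has two upward-facing steel spring clips, 10 mm wide, 34 mm either side of this point along x; their jaws' highest point is 58 mm above the bench.
- bay1 (a point): Bay 1 of the bed (the middle one), as bay 0. A roller is pressed straight down, level: the jaws touch it about 19 mm before home, resist with up to about 10 to 20 N in all, then close over it. Pulling one out straight up takes about the same force.
- bay2 (a point): Bay 2 of the bed (at bed y = +66 mm), as bay 0. Between its two clips a bay is open down to the base plate, 33 mm below the roller's axis, so that a roller can be held by its middle from above.
- mid1: Rigid dark roller, 24 mm in diameter, with a 6 mm thick hexagonal steel nut at each end, 26 mm across flats, on which it rests (axis 13 mm above the bench). All rollers differ only in length. Origin at its centre, long axis = its x. This one is a medium roller, 120 mm long, roughly 100 g, lying on the bench at the start; it belongs in the bed. May be absent.
- mid2: Rigid dark roller, 24 mm in diameter, with a 6 mm thick hexagonal steel nut at each end, 26 mm across flats, on which it rests (axis 13 mm above the bench). All rollers differ only in length. Origin at its centre, long axis = its x. This one is a medium roller, 120 mm long, roughly 100 g, lying on the bench at the start; it belongs in the bed. May be absent.
- mid3: Rigid dark roller, 24 mm in diameter, with a 6 mm thick hexagonal steel nut at each end, 26 mm across flats, on which it rests (axis 13 mm above the bench). All rollers differ only in length. Origin at its centre, long axis = its x. This one is a medium roller, 120 mm long, roughly 100 g, lying on the bench at the start; it belongs in the bed. May be absent.
- old1: Rigid dark roller, 24 mm in diameter, with a 6 mm thick hexagonal steel nut at each end, 26 mm across flats, on which it rests (axis 13 mm above the bench). All rollers differ only in length. Origin at its centre, long axis = its x. This one is a short roller, 95 mm long, 76 g, snapped into bay 0 of the bed at the start; it must come out. May be absent.
- old2: Rigid dark roller, 24 mm in diameter, with a 6 mm thick hexagonal steel nut at each end, 26 mm across flats, on which it rests (axis 13 mm above the bench). All rollers differ only in length. Origin at its centre, long axis = its x. This one is a short roller, 95 mm long, 76 g, snapped into bay 1 of the bed at the start; it must come out. May be absent.
- old3: Rigid dark roller, 24 mm in diameter, with a 6 mm thick hexagonal steel nut at each end, 26 mm across flats, on which it rests (axis 13 mm above the bench). All rollers differ only in length. Origin at its centre, long axis = its x. This one is a short roller, 95 mm long, 76 g, snapped into bay 2 of the bed at the start; it must come out. May be absent.
- spare_short: Rigid dark roller, 24 mm in diameter, with a 6 mm thick hexagonal steel nut at each end, 26 mm across flats, on which it rests (axis 13 mm above the bench). All rollers differ only in length. Origin at its centre, long axis = its x. A short spare, 95 mm long, lying on the bench among the others; not wanted, stays there.
- spare_long: Rigid dark roller, 24 mm in diameter, with a 6 mm thick hexagonal steel nut at each end, 26 mm across flats, on which it rests (axis 13 mm above the bench). All rollers differ only in length. Origin at its centre, long axis = its x. A long spare, 145 mm long, lying on the bench among the others; not wanted, stays there (too long for the cheeks).
- tray: Open grey tray fixed to the bench, 140 mm (x) by 200 mm (y), 26 mm high, 4 mm walls, floor about 4 mm thick; origin at the centre of its underside. Short rollers fit laid along its x, e.g. at its y = -56, 0 and +56 mm.
- valve (a joint): Quarter-turn lever of the bed's air valve, rad: 0 = shut (lever across the pipe), 1.571 = fully open (lever along the pipe); 0.785 is half open. It turns about a vertical axis, growing clockwise seen from above, stays where it is left, has stops at both ends, and needs about 3 N at the grip.
- lever_grip (a point): Where to grip the valve lever: 85 mm from its axis, at mid-height, 95 mm above the bench. The lever is a level bar 16 mm wide and 14 mm high that reaches 108 mm from the axis; it runs along the line from lever_axis to here. Below it are the 58 mm high brass valve body (50 by 60 mm about the axis) and a pipe whose top is 48 mm above the bench.
- lever_axis (a point): The point on the vertical turning axis of the valve lever at the lever's mid-height, 95 mm above the bench.
- tape_roll: Roll of masking tape lying flat, 100 mm wide, 25 mm high; leave alone. Origin under its centre.
- rasp_block: Grey abrasive block 60 x 100 x 35 mm; leave alone. Origin under its centre.
Things that resemble listed ones, but are neither listed nor needed, are in the scene too. What is shaped like the mid1 but white is not meant.

How it is judged:
By the outcome, as a careful person would: the job done as asked, in the order asked, and still so for the second after the job is handed in, with the robot touching nothing.
Of old1, old2, old3 only 2 to 3 are there at a start; the rules pass over those that are not, and their reading is None.
Of mid1, mid2, mid3 only 2 to 3 are there at a start; the rules pass over those that are not, and their reading is None.
At some moment in a run one of mid1, mid2, mid3 may be knocked a few centimetres aside while the robot is not near it.
Once in a run the grip may slacken for a moment while it holds something.
It also fails if it takes over 210 s, if anything falls off the work surface, if the arm or the gripper's body presses on something with over 40 N, if the wrist force passes 120 N, or if a joint passes its speed limit or range.

ROBOT

A 6-joint arm with a two-finger parallel gripper is mounted at the origin on the work surface. World frame = base frame: x ahead of the robot, y to its left, z up, the work surface at z = 0. Lengths are in mm, angles in rad, forces in N, time in s.
With the tool pointing down it reaches from about 275 to 1000 mm from the base axis. Payload 8.4 kg.
Tool frame: the origin (TCP) lies midway between the tips of the shut fingers; the grasp point (between the pads) lies 19 mm behind it; z points along the fingers, y is the line along which they close (so a half turn about z gives the same grasp; the last joint's range is limited). The gripper opens to 85 mm and grips with 20 to 120 N. Pads are 22 mm wide; open, the fingers measure 114 mm over their backs; the gripper's body (76 mm by 85 mm) begins 54 mm behind the grasp point. The pads swing forward as they close: fully open they stand 13 mm farther back than shut.
Start: joints at [-1.159, 0.353, 1.633, -0, 1.155, -0.002], TCP at [251.306, -572.253, 231.281] pointing down, gripper open.
Joint ranges: [-2.63, 2.63], [-0.92, 2.1], [0.06, 2.66], [-1.3, 4.44], [0, 2.69], [-3.02, 3.02]. Speed limits (rad/s): [2.22, 2.22, 2.79, 3.14, 3.14, 3.14].

INTERFACE

Orientations are given as [roll, pitch, yaw] about the fixed x, y, z axes, in that order (R = Rz(yaw) Ry(pitch) Rx(roll)).
In Python, from rig import r gives the robot as it stands.
- The arm moves only by the tool servo_tool, never from a script. Its argument "deltas" is a list of rows, each an object of numbers: "x", "y", "z": the shift along the world's x, y, z in mm; "rx", "ry", "rz": the turn, a rotation vector about the world's x, y, z in rad; "gripper": the gripper's target within -1 to 1 (fully open at 1, half-way at 0, shut at -1). A call has 1 to 10 rows; each row is the pose to reach, as a shift and turn from the pose commanded when the call began; what a row does not reach only later rows make up. A row lasts 1/10 s, in which the tool goes at most 50 mm and 8.59 degrees, less where a joint would pass 70% of its speed; a pose out of reach is approached as far as the arm can. A call with a gripper value outside its range is refused whole. The fingers move at their own pace and stop on an object; "newtons" is the grip in N (left out, the last holds). Time passes only in rows, so rows that repeat a pose let the fingers close. It gives the time, the measured TCP pose, the force, the opening and the grip force at its end, in the units of the state.
- r.sense(): the state, without advancing time (a new reading comes with each control period).
- r.grab_frame(name): name is "side" or "top"; returns the picture (400x640x3 uint8, blue, green, red); there is no depth.
- r.camera_params(name): a dict with "mtx" (3x3 intrinsics, pixels), "eye" and "orientation" of the camera in the world. Camera axes: x right, y down, z forward; pixel columns grow to the right and rows downward; lengths in mm; the calibration is good to about 2 mm. A picture is of the moment at which its call begins. camera_params takes no time and is no camera call.
- r.sign_off(): hands the job in; it is judged then, once.
Trained networks look in the newest picture that a camera, given by its name, has taken for a name from the list of things; names that differ only in an ending like _2 or _b are one class to them, and where a whole thing is asked for, a point or a joint stands for the part that bears it (a point fixed in the world has none). Each returns a list of dicts, best first, with "conf" (0 to 1); they miss things now and then, are a little off and sometimes report something else, mostly with a low value. They report only what shows in the picture. A call takes as long as a camera call. They do not tell look-alikes from the thing itself.
- r.recognise(name, camera): "box" ([left, top, width, height] in pixels, round what is visible of it).
The state is a dict: "clock": time; "qpos": joint angles; "qvel": joint speeds; "joint_efforts": joint torques, N m; "eef_pos": TCP position; "tcp_rot": TCP orientation; "contact_force": force on the tool from outside, world axes, zero at the start; "wrist_torque": the same for the moment, N m; "opening": opening from 0.0 (shut) to 1.0 (fully open); "grasp_force": force on a finger pad.
Only numpy, scipy, OpenCV 4.12 (cv2) and the standard library are available. Lean on these libraries where they do the work, as an engineer would, in place of code of your own. Each camera call takes 0.05 s, during which the arm holds its last target. There are 200 camera calls.

## Working session

There is one attempt and no reset: what is moved stays moved. The work goes in short steps, Python scripts to look and compute and a tool call to move; the robot and the scene stay as the last step left them, time stands still between calls to the robot, and variables do not carry over. Pictures are saved under pics/ and viewed, at most 14 in all, crops included, and the job is handed in when it is done.

Besides the shell and the picture viewer there is one more tool, called after ">>>" as name(argument=value, ...) on one line, values as JSON. servo_tool: Moves the arm, as the interface text tells. Its arguments: {"type":"object","properties":{"deltas":{"type":"array","items":{"type":"object","properties":{"x":{"type":"number"},"y":{"type":"number"},"z":{"type":"number"},"rx":{"type":"number"},"ry":{"type":"number"},"rz":{"type":"number"},"gripper":{"type":"number"}}}},"newtons":{"type":"number"}},"required":["deltas"]}

```bash
mkdir -p pics; ls
python3 - <<'E'
from rig import r
import cv2
s=r.sense();print(s['clock'],s['eef_pos'],s['tcp_rot'],s['opening'])
for c in('side','top'):
    p=r.camera_params(c);print(c,p)
    cv2.imwrite(f'pics/{c}0.png',r.grab_frame(c))
    for n in('bed','tray','mid1','old1','spare_long','valve','lever_grip','tape_roll','rasp_block'):
        print(n,[( [round(v) for v in d['box']],round(d['conf'],2)) for d in r.recognise(n,c)])
E
```

```text
pics
0.0 [ 251.10882631 -571.79174228  230.51816506] [-3.14013530e+00 -1.85260490e-05  4.13784188e-01] 1.00195771362974
side {'mtx': array([[429.85792226,   0.        , 316.7473393 ],
       [  0.        , 429.85792226, 203.98945934],
       [  0.        ,   0.        ,   1.        ]]), 'eye': array([ -27.96574586,  586.74703766, 1015.64780094]), 'orientation': array([-2.46375858e+00, -2.28229417e-03, -2.35691730e+00])}
bed [([271, 147, 80, 71], 0.81)]
tray [([365, 145, 71, 59], 0.56), ([296, 161, 26, 25], 0.18)]
mid1 [([265, 236, 40, 29], 0.85), ([150, 259, 47, 34], 0.84), ([155, 341, 48, 37], 0.82), ([227, 262, 45, 30], 0.63), ([270, 145, 81, 74], 0.63), ([194, 294, 41, 41], 0.61), ([240, 345, 47, 22], 0.56)]
old1 [([278, 174, 29, 25], 0.6), ([297, 162, 23, 26], 0.54), ([315, 155, 24, 22], 0.52), ([366, 143, 71, 60], 0.33)]
spare_long [([216, 210, 44, 30], 0.76), ([296, 163, 26, 22], 0.24)]
valve [([381, 103, 18, 27], 0.62)]
lever_grip [([382, 106, 16, 27], 0.64)]
tape_roll [([412, 128, 36, 27], 0.74)]
rasp_block [([327, 134, 30, 16], 0.7)]
top {'mtx': array([[506.00537072,   0.   
[... 152 characters left out ...]
2,   54.16240017, 1469.79001387]), 'orientation': array([-3.08917817, -0.00718743, -1.58337523])}
bed [([312, 137, 79, 59], 0.57), ([223, 190, 20, 44], 0.2), ([453, 163, 48, 16], 0.18)]
tray [([401, 200, 74, 52], 0.74)]
mid1 [([220, 188, 21, 45], 0.94), ([269, 192, 15, 44], 0.92), ([160, 158, 44, 9], 0.89), ([135, 209, 15, 42], 0.84), ([187, 195, 8, 45], 0.77), ([181, 252, 26, 44], 0.77)]
old1 [([350, 150, 5, 32], 0.8), ([370, 146, 9, 37], 0.72), ([325, 144, 11, 39], 0.71)]
spare_long [([253, 129, 22, 50], 0.63)]
valve [([455, 165, 44, 20], 0.72), ([325, 144, 10, 37], 0.41)]
lever_grip [([454, 163, 43, 17], 0.55)]
tape_roll [([479, 200, 38, 37], 0.63)]
rasp_block [([406, 133, 40, 34], 0.67)]
```

Run:
```python
import cv2
im=cv2.imread('pics/top0.png');cv2.imwrite('pics/top0c.png',cv2.resize(im[110:310,120:340],None,fx=3.6,fy=2.9,interpolation=cv2.INTER_CUBIC) if 0 else cv2.resize(im[120:305,120:320],None,fx=3.2,fy=3.2,interpolation=cv2.INTER_CUBIC))
cv2.imwrite('pics/top0d.png',cv2.resize(im[110:265,300:530],None,fx=3.4,fy=3.4,interpolation=cv2.INTER_CUBIC))
im=cv2.imread('pics/side0.png');cv2.imwrite('pics/side0c.png',cv2.resize(im[90:390,130:460],None,fx=2,fy=2,interpolation=cv2.INTER_CUBIC))
```

```text
(no output)
```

View pics/top0c.png

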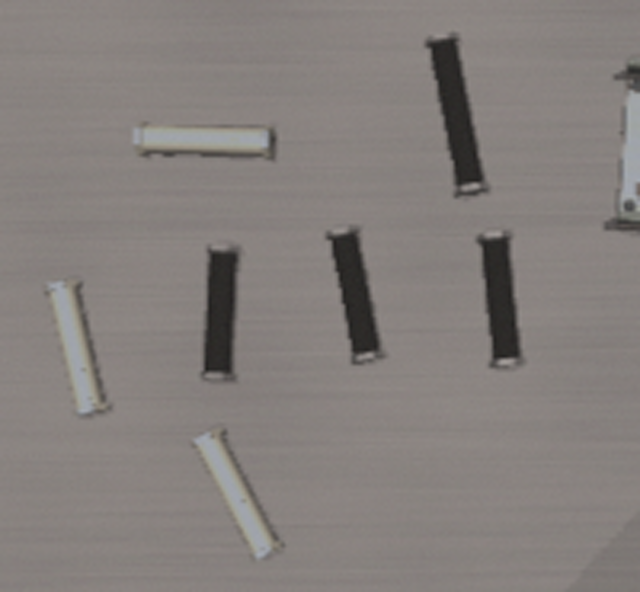

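View pics/top0d.png

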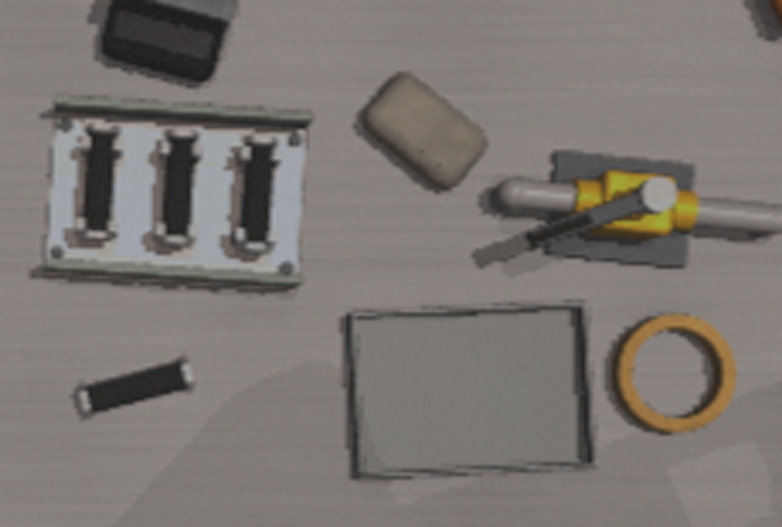

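View pics/side0c.png

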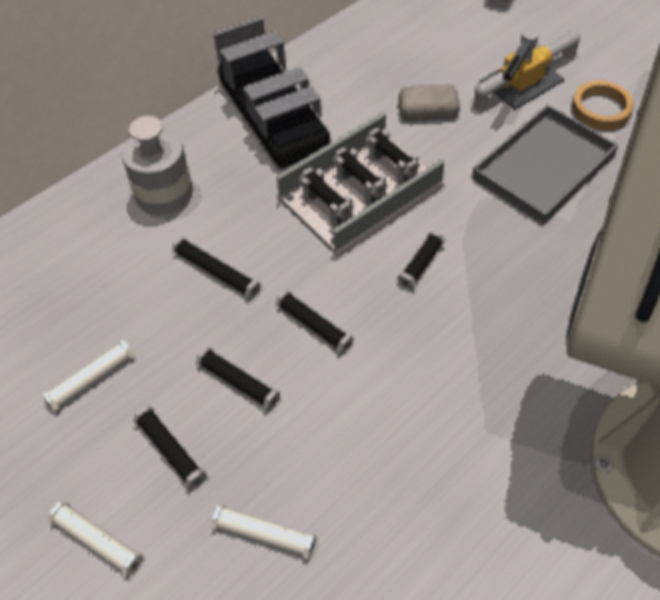

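The top crop shows three dark mediums at about (189,217), (231,212) and (276,214) px. The dark long spare is at (263,156), and three white look-alikes are at (183,164), (143,228) and (194,274). In the other crop, three shorts sit in the bed at about (329,163), (352,163) and (375,165), with a short spare lying at (339,224). The lever hub is at (493,167) with its tip at (441,185). An empty black rack stands behind the bed.

Candidates for a medium roller: the three dark ones, the long, the short spare and the whites. I choose by colour and by measured length.

```bash
cat > h.py <<'E'
import cv2,numpy as np
from rig import r
from scipy.spatial.transform import Rotation as R
def ray(c,uv):
    p=r.camera_params(c);d=R.from_euler('xyz',p['orientation']).as_matrix()@np.linalg.inv(p['mtx'])@[uv[0],uv[1],1];return p['eye'],d
def at(c,uv,z):
    e,d=ray(c,uv);return e+d*(z-e[2])/d[2]
def proj(c,X):
    p=r.camera_params(c);q=R.from_euler('xyz',p['orientation']).as_matrix().T@(np.array(X)-p['eye']);q=p['mtx']@q;return q[:2]/q[2]
def blobs(im,c,boxes,z,th=60):
    out=[]
    k=4
    for b in boxes:
        x0,y0,x1,y1=b
        g=cv2.resize(im[y0:y1,x0:x1].max(2),None,fx=k,fy=k,interpolation=cv2.INTER_CUBIC)
        n,l,s,ce=cv2.connectedComponentsWithStats((g<th).astype(np.uint8))
        i=1+np.argmax(s[1:,4]);ys,xs=np.nonzero(l==i)
        pts=np.stack([(xs+.5)/k-.5+x0,(ys+.5)/k-.5+y0],1)
        W=np.array([at(c,p,z)[:2] for p in pts[::3]])
        m=W.mean(0);u,S,v=np.linalg.svd(W-m,full_matrices=False)
        t=(W-m)@v[0];w=(W-m)@v[1];a=np.arctan2(v[0,1],v[0,0])
        a=(a+np.pi/2)%np.pi-np.pi/2
        mid=m+v[0]*(t.max()+t.min())/2
        out.append((m.round(1),mid.round(1),round(float(np.degrees(a)),1),round(float(np.ptp(t)),1),round(float(np.ptp(np.percentile(w,[2,98]))),1)))
    return out
E
python3 - <<'E'
from h import *
im=cv2.imread('pics/top0.png')
print('bench')
for o in blobs(im,'top',[(178,190,202,245),(218,184,246,238),(264,186,290,240),(250,125,276,185),(318,212,360,236)],13): print(o)
print('bed')
for o in blobs(im,'top',[(320,145,340,182),(342,147,362,184),(367,149,386,187)],45): print(o)
# tray outer corners from crop (3.4x, off 300,110), z 26
for n,p,z in [('t',(350,312),26),('t',(582,307),26),('t',(592,466),26),('t',(352,477),26),('hub',(658,193),110),('hub95',(658,193),95),('tip',(480,257),95),('pipeL',(520,195),30),('pipeR',(740,215),30),('bodyTL',(553,153),0),('bodyTR',(692,165),0),('bodyBR',(685,267),0)]:
    print(n,at('top',(p[0]/3.4-.35+300,p[1]/3.4-.35+110),z).round(1))
E
```

```text
benchTraceback (most recent call last):
  File "<stdin>", line 4, in <module>
  File "h.py", line 19, in blobs
    W=np.array([at(c,p,z)[:2] for p in pts[::3]])
                ~~^^^^^^^
  File "h.py", line 7, in at
    e,d=ray(c,uv);return e+d*(z-e[2])/d[2]
        ~~~^^^^^^
  File "h.py", line 5, in ray
    p=r.camera_params(c);d=R.from_euler('xyz',p['orientation']).as_matrix()@np.linalg.inv(p['mtx'])@[uv[0],uv[1],1];return p['eye'],d
ValueError: time passes only in moves, steps and waits
```

```bash
sed -i 's/^def ray/P={c:r.camera_params(c) for c in("top","side")}\ndef ray/; s/p=r.camera_params(c)/p=P[c]/' h.py
python3 - <<'E'
from h import *
im=cv2.imread('pics/top0.png')
print('bench')
for o in blobs(im,'top',[(178,190,202,245),(218,184,246,238),(264,186,290,240),(250,125,276,185),(318,212,360,236)],13): print(o)
print('bed')
for o in blobs(im,'top',[(320,145,340,182),(342,147,362,184),(367,149,386,187)],45): print(o)
for n,p,z in [('t',(350,312),26),('t',(582,307),26),('t',(592,466),26),('t',(352,477),26),('hub',(658,193),110),('hub95',(658,193),95),('tip',(480,257),95),('pipeL',(520,195),30),('pipeR',(740,215),30),('bodyTL',(553,153),0),('bodyTR',(692,165),0),('bodyBR',(685,267),0)]:
    print(n,at('top',(p[0]/3.4-.35+300,p[1]/3.4-.35+110),z).round(1))
E
```

```text
bench
(array([475.4, 438.9]), array([475.1, 438.9]), -2.6, 106.7, 21.4)
(array([490.8, 318. ]), array([490.9, 318. ]), 11.0, 107.0, 21.1)
(array([484.9, 187.6]), array([485.1, 187.6]), 5.4, 107.1, 20.7)
(array([654.4, 226.3]), array([654.3, 226.3]), 10.7, 131.6, 20.9)
(array([451.7,   4.4]), array([451.6,   4.7]), -75.9, 82.0, 21.2)
bed
(array([623.7,  34.4]), array([623.8,  34.4]), -4.6, 81.6, 20.0)
(array([618.6, -31.7]), array([618.7, -31.7]), -4.8, 80.5, 20.7)
(array([612.1, -97.4]), array([612.6, -97.5]), -4.7, 81.0, 20.6)
t [ 512.4 -176.3   26. ]
t [ 514.2 -372.2   26. ]
t [ 380.5 -376.9   26. ]
t [ 373.9 -175.2   26. ]
hub [ 599.1 -410.5  110. ]
hub95 [ 601.  -415.7   95. ]
tip [ 551.  -270.8   95. ]
pipeL [ 609.2 -321.2   30. ]
pipeR [ 590.1 -506.7   30. ]
bodyTL [ 649.2 -358.5    0. ]
bodyTR [ 637.4 -478.2    0. ]
bodyBR [ 549.2 -469.5    0. ]
```

Dark body lengths of 107, 131.6 and 82 mm confirm three mediums, the long and the short spare. Next is a close crop of the valve lever, since its apparent tip may be a shadow.

Run:
```python
from h import *
im=cv2.imread('pics/top0.png')[145:200,435:515];a=cv2.resize(im,(640,440),interpolation=cv2.INTER_NEAREST)
im=cv2.imread('pics/side0.png')[95:150,365:425];b=cv2.resize(im,(160*3,440),interpolation=cv2.INTER_CUBIC)
cv2.imwrite('pics/val.png',cv2.resize(np.hstack([a,b]),None,fx=.7,fy=.7))
ax=at('top',(493.4,168.5),95);print(ax)
for th in (0,20,45,70,90):
  t=np.radians(th); # angle from -x toward +y
  X=ax+np.array([-np.cos(t)*108,np.sin(t)*108,0]);print(th,proj('top',X).round(1),proj('side',X).round(1))
print(proj('side',ax))
```

```text
[ 595.29369999 -416.10954228   95.        ]
0 [494.6 207.9] [422.4 124.1]
20 [481.  205.7] [413.9 128.5]
45 [466.3 196.7] [400.  130.6]
70 [456.8 182.4] [385.4 128.5]
90 [454. 169.] [375.2 124. ]
[396.06386981 108.96154171]
```

View pics/val.png

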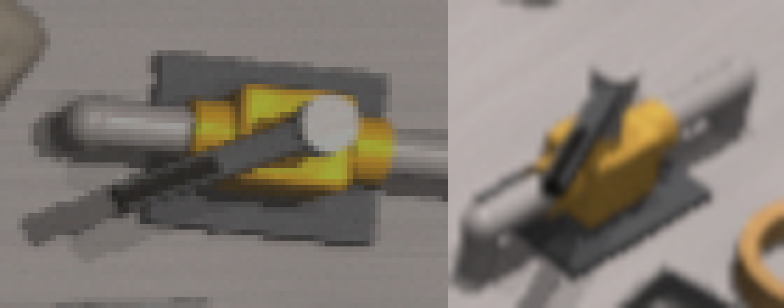

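Run:
```python
from h import *
ax=np.array([598,-414,95.]);print(proj('side',ax),proj('top',ax),at('top',(493.1,166.9),105))
for c,uv in(('top',(455.1,180.3)),('side',(383.2,128.9))):
  t=at(c,uv,95);d=t-ax;print(t,np.hypot(*d[:2]),np.degrees(np.arctan2(d[1],-d[0])))
for a in (68,70,72):
  t=np.radians(a);print(a,ax+85*np.array([-np.cos(t),np.sin(t),0]))
```

```text
[395.03241299 108.87944881] [492.60227257 167.52616128] [ 598.41140776 -412.00223117  105.        ]
[ 564.09272551 -310.19777703   95.        ] 109.19983863154326 71.91023465561466
[ 562.07754424 -308.19118334   95.        ] 111.74045153777628 71.247474036946
68 [ 566.15843956 -335.18937236   95.        ]
70 [ 568.92828782 -334.12612723   95.        ]
72 [ 571.73355548 -333.16019611   95.        ]
```

>>> servo_tool(deltas=[{"x": 320,"y": 238.5,"z": -80,"rz": 1.48,"gripper": 0.2},{"x": 320,"y": 238.5,"z": -80,"rz": 1.48,"gripper": 0.2},{"x": 320,"y": 238.5,"z": -80,"rz": 1.48,"gripper": 0.2},{"x": 320,"y": 238.5,"z": -80,"rz": 1.48,"gripper": 0.2},{"x": 320,"y": 238.5,"z": -80,"rz": 1.48,"gripper": 0.2},{"x": 320,"y": 238.5,"z": -80,"rz": 1.48,"gripper": 0.2},{"x": 320,"y": 238.5,"z": -80,"rz": 1.48,"gripper": 0.2},{"x": 320,"y": 238.5,"z": -80,"rz": 1.48,"gripper": 0.2},{"x": 320,"y": 238.5,"z": -80,"rz": 1.48,"gripper": 0.2},{"x": 320,"y": 238.5,"z": -80,"rz": 1.48,"gripper": 0.2}], newtons=60)

```text
invalid input
```

>>> servo_tool(deltas=[{},{},{}])

```text
invalid input
```

>>> servo_tool(deltas=[{"x": 320,"y": 238,"z": -80,"rx": 0,"ry": 0,"rz": 1.48,"gripper": 0.2},{"x": 320,"y": 238,"z": -80,"rx": 0,"ry": 0,"rz": 1.48,"gripper": 0.2},{"x": 320,"y": 238,"z": -80,"rx": 0,"ry": 0,"rz": 1.48,"gripper": 0.2},{"x": 320,"y": 238,"z": -80,"rx": 0,"ry": 0,"rz": 1.48,"gripper": 0.2},{"x": 320,"y": 238,"z": -80,"rx": 0,"ry": 0,"rz": 1.48,"gripper": 0.2},{"x": 320,"y": 238,"z": -80,"rx": 0,"ry": 0,"rz": 1.48,"gripper": 0.2},{"x": 320,"y": 238,"z": -80,"rx": 0,"ry": 0,"rz": 1.48,"gripper": 0.2},{"x": 320,"y": 238,"z": -80,"rx": 0,"ry": 0,"rz": 1.48,"gripper": 0.2},{"x": 320,"y": 238,"z": -80,"rx": 0,"ry": 0,"rz": 1.48,"gripper": 0.2},{"x": 320,"y": 238,"z": -80,"rx": 0,"ry": 0,"rz": 1.48,"gripper": 0.2}], newtons=60)

```text
clock: 2.0
eef_pos: [572.8, -332.3, 150.5]
tcp_rot: [-3.141, -0.001, 1.903]
contact_force: [-1.0, -0.8, 0.1]
opening: 0.602
grasp_force: 0.0
```

>>> servo_tool(deltas=[{"x": 0,"y": 0,"z": -40,"rx": 0,"ry": 0,"rz": 0,"gripper": 0.2},{"x": 0,"y": 0,"z": -74,"rx": 0,"ry": 0,"rz": 0,"gripper": 0.2},{"x": 0,"y": 0,"z": -74,"rx": 0,"ry": 0,"rz": 0,"gripper": 0.2},{"x": 0,"y": 0,"z": -74,"rx": 0,"ry": 0,"rz": 0,"gripper": -1},{"x": 0,"y": 0,"z": -74,"rx": 0,"ry": 0,"rz": 0,"gripper": -1},{"x": 0,"y": 0,"z": -74,"rx": 0,"ry": 0,"rz": 0,"gripper": -1},{"x": 0,"y": 0,"z": -74,"rx": 0,"ry": 0,"rz": 0,"gripper": -1},{"x": 0,"y": 0,"z": -74,"rx": 0,"ry": 0,"rz": 0,"gripper": -1},{"x": 0,"y": 0,"z": -74,"rx": 0,"ry": 0,"rz": 0,"gripper": -1}], newtons=40)

```text
clock: 2.9
eef_pos: [572.5, -335.1, 79.4]
tcp_rot: [3.139, 0.003, 1.894]
contact_force: [-0.9, -0.1, 7.9]
opening: 0.175
grasp_force: 43.7
```

```bash
cat > arc.py <<'E'
import sys,json
import numpy as np
# arc rows from angle a0 to a list of angles (deg), radius rad
rad=float(sys.argv[1]);a0=float(sys.argv[2])
f=lambda a:rad*np.array([-np.cos(np.radians(a)),np.sin(np.radians(a))])
for a in map(float,sys.argv[3:]):
    d=f(a)-f(a0);print(a,d.round(1),round(float(np.radians(a0-a)),3))
E
python3 arc.py 85 71.5 64 56.5 49 41.5 34 26.5 19 11.5 4 3
```

```text
64.0 [-10.3  -4.2] 0.131
56.5 [-19.9  -9.7] 0.262
49.0 [-28.8 -16.5] 0.393
41.5 [-36.7 -24.3] 0.524
34.0 [-43.5 -33.1] 0.654
26.5 [-49.1 -42.7] 0.785
19.0 [-53.4 -52.9] 0.916
11.5 [-56.3 -63.7] 1.047
4.0 [-57.8 -74.7] 1.178
3.0 [-57.9 -76.2] 1.196
```

>>> servo_tool(deltas=[{"x": -10.3,"y": -4.2,"z": 0,"rx": 0,"ry": 0,"rz": 0.131,"gripper": -1},{"x": -19.9,"y": -9.7,"z": 0,"rx": 0,"ry": 0,"rz": 0.262,"gripper": -1},{"x": -28.8,"y": -16.5,"z": 0,"rx": 0,"ry": 0,"rz": 0.393,"gripper": -1},{"x": -36.7,"y": -24.3,"z": 0,"rx": 0,"ry": 0,"rz": 0.524,"gripper": -1},{"x": -43.5,"y": -33.1,"z": 0,"rx": 0,"ry": 0,"rz": 0.654,"gripper": -1},{"x": -49.1,"y": -42.7,"z": 0,"rx": 0,"ry": 0,"rz": 0.785,"gripper": -1},{"x": -53.4,"y": -52.9,"z": 0,"rx": 0,"ry": 0,"rz": 0.916,"gripper": -1},{"x": -56.3,"y": -63.7,"z": 0,"rx": 0,"ry": 0,"rz": 1.047,"gripper": -1},{"x": -57.1,"y": -70,"z": 0,"rx": 0,"ry": 0,"rz": 1.12,"gripper": -1},{"x": -57.1,"y": -70,"z": 0,"rx": 0,"ry": 0,"rz": 1.12,"gripper": -1}])

```text
clock: 3.9
eef_pos: [519.4, -400.9, 79.5]
tcp_rot: [3.136, 0.008, 3.014]
contact_force: [20.8, 22.4, 5.8]
opening: 0.178
grasp_force: 44.3
```

>>> servo_tool(deltas=[{"x": 3,"y": -1,"z": 0,"rx": 0,"ry": 0,"rz": 0.01,"gripper": -1},{"x": 4,"y": -2,"z": 0,"rx": 0,"ry": 0,"rz": 0.02,"gripper": -1},{"x": 4,"y": -2,"z": 0,"rx": 0,"ry": 0,"rz": 0.02,"gripper": -1}])

```text
clock: 4.2
eef_pos: [519.7, -400.9, 79.1]
tcp_rot: [3.134, 0.0, 3.033]
contact_force: [5.5, 28.1, 18.1]
opening: 0.18
grasp_force: 22.1
```

Run:
```python
from h import *
im=r.grab_frame('top');cv2.imwrite('pics/v1.png',cv2.resize(im[145:225,430:530],None,fx=6,fy=6,interpolation=cv2.INTER_CUBIC))
s=r.sense();print(s['eef_pos'],s['contact_force'],s['tcp_rot'])
```

```text
[ 519.69633409 -400.93325411   79.14828999] [ 4.73873908 28.50055752 16.56172738] [3.13372747e+00 3.01538416e-04 3.03252179e+00]
```

View pics/v1.png

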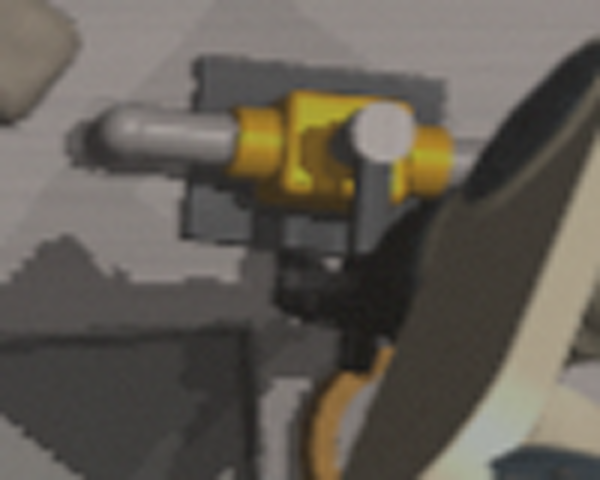

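The lever is against its stop, since y no longer moves at 28 N, and it lies across the pipe, so the valve is shut. Releasing and moving to the first short roller.

>>> servo_tool(deltas=[{"x": 0,"y": 2,"z": 0,"rx": 0,"ry": 0,"rz": 0,"gripper": 0.2},{"x": 0,"y": 4,"z": 0,"rx": 0,"ry": 0,"rz": 0,"gripper": 0.2},{"x": 0,"y": 4,"z": 0,"rx": 0,"ry": 0,"rz": 0,"gripper": 0.2},{"x": 0,"y": 4,"z": 40,"rx": 0,"ry": 0,"rz": 0,"gripper": 0.2},{"x": 0,"y": 4,"z": 85,"rx": 0,"ry": 0,"rz": 0,"gripper": 0.2},{"x": 94.2,"y": 308.9,"z": 62.7,"rx": 0,"ry": 0,"rz": 0.024,"gripper": 0.2},{"x": 94.2,"y": 308.9,"z": 62.7,"rx": 0,"ry": 0,"rz": 0.024,"gripper": 0.2},{"x": 94.2,"y": 308.9,"z": 62.7,"rx": 0,"ry": 0,"rz": 0.024,"gripper": 0.2},{"x": 94.2,"y": 308.9,"z": 62.7,"rx": 0,"ry": 0,"rz": 0.024,"gripper": 0.2},{"x": 94.2,"y": 308.9,"z": 62.7,"rx": 0,"ry": 0,"rz": 0.024,"gripper": 0.2}])

```text
clock: 5.25
eef_pos: [592.2, -162.8, 145.0]
tcp_rot: [-3.141, 0.001, 3.057]
contact_force: [0.0, 0.6, -1.5]
opening: 0.603
grasp_force: 0.0
```

>>> servo_tool(deltas=[{"x": 0,"y": 0,"z": 0,"rx": 0,"ry": 0,"rz": 0,"gripper": 0.2},{"x": 0,"y": 0,"z": 0,"rx": 0,"ry": 0,"rz": 0,"gripper": 0.2},{"x": 0,"y": 0,"z": 0,"rx": 0,"ry": 0,"rz": 0,"gripper": 0.2}])

```text
clock: 5.55
eef_pos: [591.7, -165.1, 145.0]
tcp_rot: [-3.141, 0.0, 3.057]
contact_force: [-0.9, 0.1, -0.5]
opening: 0.601
grasp_force: 0.0
```

>>> servo_tool(deltas=[{"x": 20.7,"y": 67.7,"z": -20,"rx": 0,"ry": 0,"rz": 0,"gripper": 0.2},{"x": 20.7,"y": 67.7,"z": -40,"rx": 0,"ry": 0,"rz": 0,"gripper": 0.2},{"x": 20.7,"y": 67.7,"z": -50,"rx": 0,"ry": 0,"rz": 0,"gripper": 0.2},{"x": 20.7,"y": 67.7,"z": -80,"rx": 0,"ry": 0,"rz": 0,"gripper": 0.2},{"x": 20.7,"y": 67.7,"z": -100,"rx": 0,"ry": 0,"rz": 0,"gripper": 0.2},{"x": 20.7,"y": 67.7,"z": -112,"rx": 0,"ry": 0,"rz": 0,"gripper": 0.2},{"x": 20.7,"y": 67.7,"z": -112,"rx": 0,"ry": 0,"rz": 0,"gripper": 0.2}])

```text
clock: 6.25
eef_pos: [611.3, -97.7, 31.5]
tcp_rot: [-3.142, -0.003, 3.056]
contact_force: [-0.7, -0.4, -0.4]
opening: 0.599
grasp_force: 0.0
```

>>> servo_tool(deltas=[{"x": 0,"y": 0,"z": 0,"rx": 0,"ry": 0,"rz": 0,"gripper": -1},{"x": 0,"y": 0,"z": 0,"rx": 0,"ry": 0,"rz": 0,"gripper": -1},{"x": 0,"y": 0,"z": 0,"rx": 0,"ry": 0,"rz": 0,"gripper": -1},{"x": 0,"y": 0,"z": 0,"rx": 0,"ry": 0,"rz": 0,"gripper": -1},{"x": 0,"y": 0,"z": 0,"rx": 0,"ry": 0,"rz": 0,"gripper": -1}], newtons=70)

```text
clock: 6.75
eef_pos: [613.4, -96.7, 34.3]
tcp_rot: [-3.141, 0.002, 3.058]
contact_force: [-1.1, -2.0, 7.1]
opening: 0.252
grasp_force: 68.7
```

>>> servo_tool(deltas=[{"x": 0,"y": 0,"z": 6,"rx": 0,"ry": 0,"rz": 0,"gripper": -1},{"x": 0,"y": 0,"z": 12,"rx": 0,"ry": 0,"rz": 0,"gripper": -1},{"x": 0,"y": 0,"z": 18,"rx": 0,"ry": 0,"rz": 0,"gripper": -1},{"x": 0,"y": 0,"z": 24,"rx": 0,"ry": 0,"rz": 0,"gripper": -1},{"x": 0,"y": 0,"z": 40,"rx": 0,"ry": 0,"rz": 0,"gripper": -1},{"x": 0,"y": 0,"z": 70,"rx": 0,"ry": 0,"rz": 0,"gripper": -1},{"x": 0,"y": 0,"z": 80,"rx": 0,"ry": 0,"rz": 0,"gripper": -1},{"x": 0,"y": 0,"z": 80,"rx": 0,"ry": 0,"rz": 0,"gripper": -1}])

```text
clock: 7.55
eef_pos: [614.2, -96.7, 115.5]
tcp_rot: [-3.141, 0.005, 3.058]
contact_force: [-0.0, -0.3, -0.7]
opening: 0.256
grasp_force: 70.0
```

Run:
```python
from h import *
im=r.grab_frame('side');cv2.imwrite('pics/s1.png',cv2.resize(im[85:235,255:455],None,fx=4,fy=4,interpolation=cv2.INTER_CUBIC))
# tray centre & direction from top0 corners
C=np.array([(512.4,-176.3),(514.2,-372.2),(380.5,-376.9),(373.9,-175.2)]);print(C.mean(0),C[1]-C[0],C[2]-C[3],C[0]-C[3],C[1]-C[2])
```

```text
[ 445.25 -275.15] [   1.8 -195.9] [   6.6 -201.7] [138.5  -1.1] [133.7   4.7]
```

View pics/s1.png

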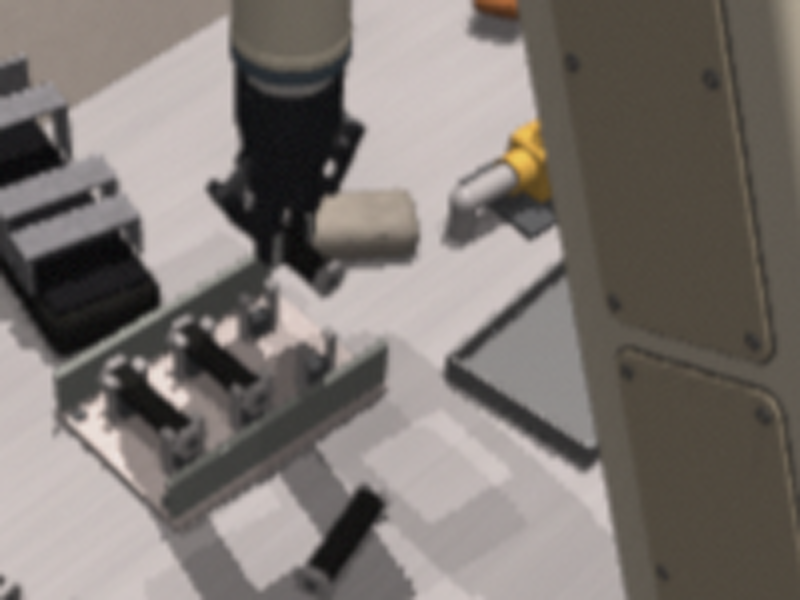

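The view shows the short roller held in the gripper and the near (‑y) bay free. Carrying it to the tray.

>>> servo_tool(deltas=[{"x": -166.4,"y": -233.6,"z": 0,"rx": 0,"ry": 0,"rz": 0.1,"gripper": -1},{"x": -166.4,"y": -233.6,"z": 0,"rx": 0,"ry": 0,"rz": 0.1,"gripper": -1},{"x": -166.4,"y": -233.6,"z": 0,"rx": 0,"ry": 0,"rz": 0.1,"gripper": -1},{"x": -166.4,"y": -233.6,"z": 0,"rx": 0,"ry": 0,"rz": 0.1,"gripper": -1},{"x": -166.4,"y": -233.6,"z": 0,"rx": 0,"ry": 0,"rz": 0.1,"gripper": -1},{"x": -166.4,"y": -233.6,"z": 0,"rx": 0,"ry": 0,"rz": 0.1,"gripper": -1},{"x": -166.4,"y": -233.6,"z": 0,"rx": 0,"ry": 0,"rz": 0.1,"gripper": -1},{"x": -166.4,"y": -233.6,"z": 0,"rx": 0,"ry": 0,"rz": 0.1,"gripper": -1},{"x": -166.4,"y": -233.6,"z": 0,"rx": 0,"ry": 0,"rz": 0.1,"gripper": -1},{"x": -166.4,"y": -233.6,"z": 0,"rx": 0,"ry": 0,"rz": 0.1,"gripper": -1}])

```text
clock: 8.6
eef_pos: [446.6, -328.8, 112.5]
tcp_rot: [3.141, -0.0, -3.124]
contact_force: [0.6, 0.4, -0.4]
opening: 0.259
grasp_force: 70.0
```

>>> servo_tool(deltas=[{"x": 0,"y": 0,"z": -40,"rx": 0,"ry": 0,"rz": 0,"gripper": -1},{"x": 0,"y": 0,"z": -75,"rx": 0,"ry": 0,"rz": 0,"gripper": -1},{"x": 0,"y": 0,"z": -95,"rx": 0,"ry": 0,"rz": 0,"gripper": -1},{"x": 0,"y": 0,"z": -103,"rx": 0,"ry": 0,"rz": 0,"gripper": -1},{"x": 0,"y": 0,"z": -106,"rx": 0,"ry": 0,"rz": 0,"gripper": -1},{"x": 0,"y": 0,"z": -106,"rx": 0,"ry": 0,"rz": 0,"gripper": -1}])

```text
clock: 9.2
eef_pos: [446.7, -329.6, 7.4]
tcp_rot: [-3.141, 0.0, -3.125]
contact_force: [0.0, 0.6, -0.3]
opening: 0.254
grasp_force: 70.2
```

>>> servo_tool(deltas=[{"x": 0,"y": 0,"z": 0,"rx": 0,"ry": 0,"rz": 0,"gripper": 0},{"x": 0,"y": 0,"z": 0,"rx": 0,"ry": 0,"rz": 0,"gripper": 0},{"x": 0,"y": 0,"z": 0,"rx": 0,"ry": 0,"rz": 0,"gripper": 0},{"x": 0,"y": 0,"z": 0,"rx": 0,"ry": 0,"rz": 0,"gripper": 0},{"x": 0,"y": 0,"z": 40,"rx": 0,"ry": 0,"rz": 0,"gripper": 0},{"x": 0,"y": 0,"z": 85,"rx": 0,"ry": 0,"rz": 0,"gripper": 0.2}])

```text
clock: 9.8
eef_pos: [444.9, -329.0, 91.4]
tcp_rot: [3.139, -0.003, -3.125]
contact_force: [1.2, -0.4, 0.2]
opening: 0.595
grasp_force: 0.0
```

>>> servo_tool(deltas=[{"x": 172.2,"y": 299.4,"z": 30,"rx": 0,"ry": 0,"rz": -0.1,"gripper": 0.2},{"x": 172.2,"y": 299.4,"z": 30,"rx": 0,"ry": 0,"rz": -0.1,"gripper": 0.2},{"x": 172.2,"y": 299.4,"z": 30,"rx": 0,"ry": 0,"rz": -0.1,"gripper": 0.2},{"x": 172.2,"y": 299.4,"z": 30,"rx": 0,"ry": 0,"rz": -0.1,"gripper": 0.2},{"x": 172.2,"y": 299.4,"z": 30,"rx": 0,"ry": 0,"rz": -0.1,"gripper": 0.2},{"x": 172.2,"y": 299.4,"z": 30,"rx": 0,"ry": 0,"rz": -0.1,"gripper": 0.2},{"x": 172.2,"y": 299.4,"z": 30,"rx": 0,"ry": 0,"rz": -0.1,"gripper": 0.2},{"x": 172.2,"y": 299.4,"z": 30,"rx": 0,"ry": 0,"rz": -0.1,"gripper": 0.2},{"x": 172.2,"y": 299.4,"z": 30,"rx": 0,"ry": 0,"rz": -0.1,"gripper": 0.2},{"x": 172.2,"y": 299.4,"z": 30,"rx": 0,"ry": 0,"rz": -0.1,"gripper": 0.2}])

```text
clock: 10.8
eef_pos: [617.6, -31.1, 121.6]
tcp_rot: [-3.141, -0.001, 3.058]
contact_force: [0.1, -0.4, -0.4]
opening: 0.599
grasp_force: 0.0
```

>>> servo_tool(deltas=[{"x": 0,"y": 0,"z": -40,"rx": 0,"ry": 0,"rz": 0,"gripper": 0.2},{"x": 0,"y": 0,"z": -70,"rx": 0,"ry": 0,"rz": 0,"gripper": 0.2},{"x": 0,"y": 0,"z": -89,"rx": 0,"ry": 0,"rz": 0,"gripper": 0.2},{"x": 0,"y": 0,"z": -89,"rx": 0,"ry": 0,"rz": 0,"gripper": 0.2},{"x": 0,"y": 0,"z": -89,"rx": 0,"ry": 0,"rz": 0,"gripper": -1},{"x": 0,"y": 0,"z": -89,"rx": 0,"ry": 0,"rz": 0,"gripper": -1},{"x": 0,"y": 0,"z": -89,"rx": 0,"ry": 0,"rz": 0,"gripper": -1},{"x": 0,"y": 0,"z": -89,"rx": 0,"ry": 0,"rz": 0,"gripper": -1},{"x": 0,"y": 0,"z": -89,"rx": 0,"ry": 0,"rz": 0,"gripper": -1}])

```text
clock: 11.7
eef_pos: [619.2, -30.8, 34.4]
tcp_rot: [-3.141, 0.002, 3.058]
contact_force: [-2.1, -1.3, 8.1]
opening: 0.252
grasp_force: 68.9
```

>>> servo_tool(deltas=[{"x": 0,"y": 0,"z": 6,"rx": 0,"ry": 0,"rz": 0,"gripper": -1},{"x": 0,"y": 0,"z": 12,"rx": 0,"ry": 0,"rz": 0,"gripper": -1},{"x": 0,"y": 0,"z": 18,"rx": 0,"ry": 0,"rz": 0,"gripper": -1},{"x": 0,"y": 0,"z": 24,"rx": 0,"ry": 0,"rz": 0,"gripper": -1},{"x": 0,"y": 0,"z": 40,"rx": 0,"ry": 0,"rz": 0,"gripper": -1},{"x": 0,"y": 0,"z": 70,"rx": 0,"ry": 0,"rz": 0,"gripper": -1},{"x": 0,"y": 0,"z": 80,"rx": 0,"ry": 0,"rz": 0,"gripper": -1},{"x": 0,"y": 0,"z": 80,"rx": 0,"ry": 0,"rz": 0,"gripper": -1}])

```text
clock: 12.5
eef_pos: [620.0, -30.7, 115.5]
tcp_rot: [-3.142, 0.005, 3.058]
contact_force: [-0.2, -0.2, -1.2]
opening: 0.253
grasp_force: 70.1
```

>>> servo_tool(deltas=[{"x": -172.2,"y": -243.4,"z": 0,"rx": 0,"ry": 0,"rz": 0.1,"gripper": -1},{"x": -172.2,"y": -243.4,"z": 0,"rx": 0,"ry": 0,"rz": 0.1,"gripper": -1},{"x": -172.2,"y": -243.4,"z": 0,"rx": 0,"ry": 0,"rz": 0.1,"gripper": -1},{"x": -172.2,"y": -243.4,"z": 0,"rx": 0,"ry": 0,"rz": 0.1,"gripper": -1},{"x": -172.2,"y": -243.4,"z": 0,"rx": 0,"ry": 0,"rz": 0.1,"gripper": -1},{"x": -172.2,"y": -243.4,"z": 0,"rx": 0,"ry": 0,"rz": 0.1,"gripper": -1},{"x": -172.2,"y": -243.4,"z": 0,"rx": 0,"ry": 0,"rz": 0.1,"gripper": -1},{"x": -172.2,"y": -243.4,"z": 0,"rx": 0,"ry": 0,"rz": 0.1,"gripper": -1},{"x": -172.2,"y": -243.4,"z": 0,"rx": 0,"ry": 0,"rz": 0.1,"gripper": -1},{"x": -172.2,"y": -243.4,"z": 0,"rx": 0,"ry": 0,"rz": 0.1,"gripper": -1}])

```text
clock: 13.5
eef_pos: [446.7, -272.8, 112.6]
tcp_rot: [3.141, -0.0, -3.124]
contact_force: [0.2, 0.2, -1.7]
opening: 0.25
grasp_force: 70.0
```

Run:
```python
from h import *
s=r.sense();print(s['clock'],s['eef_pos'],s['opening'])
im=r.grab_frame('top');cv2.imwrite('pics/t2.png',cv2.resize(im[110:265,250:480],None,fx=3.4,fy=3.4,interpolation=cv2.INTER_CUBIC))
```

```text
13.5 [ 446.74763169 -272.84594517  112.60385617] 0.250467534124886
```

View pics/t2.png

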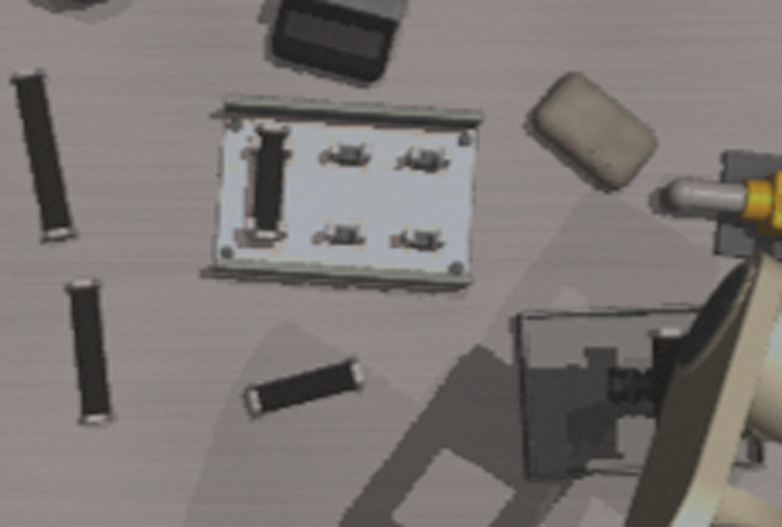

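Two bays are free, with clips at about (352,156)/(375,157) px, and one short is left at (329,163). The tool is over the tray holding roller 2, so I lower and release it.

>>> servo_tool(deltas=[{"x": 0,"y": 0,"z": -40,"rx": 0,"ry": 0,"rz": 0,"gripper": -1},{"x": 0,"y": 0,"z": -75,"rx": 0,"ry": 0,"rz": 0,"gripper": -1},{"x": 0,"y": 0,"z": -95,"rx": 0,"ry": 0,"rz": 0,"gripper": -1},{"x": 0,"y": 0,"z": -103,"rx": 0,"ry": 0,"rz": 0,"gripper": -1},{"x": 0,"y": 0,"z": -106,"rx": 0,"ry": 0,"rz": 0,"gripper": -1},{"x": 0,"y": 0,"z": -106,"rx": 0,"ry": 0,"rz": 0,"gripper": -1}])

```text
clock: 14.15
eef_pos: [446.8, -273.7, 7.3]
tcp_rot: [-3.141, 0.0, -3.125]
contact_force: [-0.3, -0.1, -0.7]
opening: 0.253
grasp_force: 70.3
```

>>> servo_tool(deltas=[{"x": 0,"y": 0,"z": 0,"rx": 0,"ry": 0,"rz": 0,"gripper": 0},{"x": 0,"y": 0,"z": 0,"rx": 0,"ry": 0,"rz": 0,"gripper": 0},{"x": 0,"y": 0,"z": 0,"rx": 0,"ry": 0,"rz": 0,"gripper": 0},{"x": 0,"y": 0,"z": 0,"rx": 0,"ry": 0,"rz": 0,"gripper": 0},{"x": 0,"y": 0,"z": 40,"rx": 0,"ry": 0,"rz": 0,"gripper": 0},{"x": 0,"y": 0,"z": 85,"rx": 0,"ry": 0,"rz": 0,"gripper": 0.2}])

```text
clock: 14.75
eef_pos: [444.8, -273.1, 91.5]
tcp_rot: [3.139, -0.003, -3.126]
contact_force: [1.0, -0.9, 1.1]
opening: 0.598
grasp_force: 0.0
```

>>> servo_tool(deltas=[{"x": 178,"y": 309.4,"z": 30,"rx": 0,"ry": 0,"rz": -0.1,"gripper": 0.2},{"x": 178,"y": 309.4,"z": 30,"rx": 0,"ry": 0,"rz": -0.1,"gripper": 0.2},{"x": 178,"y": 309.4,"z": 30,"rx": 0,"ry": 0,"rz": -0.1,"gripper": 0.2},{"x": 178,"y": 309.4,"z": 30,"rx": 0,"ry": 0,"rz": -0.1,"gripper": 0.2},{"x": 178,"y": 309.4,"z": 30,"rx": 0,"ry": 0,"rz": -0.1,"gripper": 0.2},{"x": 178,"y": 309.4,"z": 30,"rx": 0,"ry": 0,"rz": -0.1,"gripper": 0.2},{"x": 178,"y": 309.4,"z": 30,"rx": 0,"ry": 0,"rz": -0.1,"gripper": 0.2},{"x": 178,"y": 309.4,"z": 30,"rx": 0,"ry": 0,"rz": -0.1,"gripper": 0.2},{"x": 178,"y": 309.4,"z": 30,"rx": 0,"ry": 0,"rz": -0.1,"gripper": 0.2},{"x": 178,"y": 309.4,"z": 30,"rx": 0,"ry": 0,"rz": -0.1,"gripper": 0.2}])

```text
clock: 15.75
eef_pos: [623.1, 34.7, 121.4]
tcp_rot: [-3.141, -0.001, 3.058]
contact_force: [0.3, -1.5, -0.7]
opening: 0.597
grasp_force: 0.0
```

>>> servo_tool(deltas=[{"x": 0,"y": 0,"z": -40,"rx": 0,"ry": 0,"rz": 0,"gripper": 0.2},{"x": 0,"y": 0,"z": -70,"rx": 0,"ry": 0,"rz": 0,"gripper": 0.2},{"x": 0,"y": 0,"z": -89,"rx": 0,"ry": 0,"rz": 0,"gripper": 0.2},{"x": 0,"y": 0,"z": -89,"rx": 0,"ry": 0,"rz": 0,"gripper": 0.2},{"x": 0,"y": 0,"z": -89,"rx": 0,"ry": 0,"rz": 0,"gripper": -1},{"x": 0,"y": 0,"z": -89,"rx": 0,"ry": 0,"rz": 0,"gripper": -1},{"x": 0,"y": 0,"z": -89,"rx": 0,"ry": 0,"rz": 0,"gripper": -1},{"x": 0,"y": 0,"z": -89,"rx": 0,"ry": 0,"rz": 0,"gripper": -1},{"x": 0,"y": 0,"z": -89,"rx": 0,"ry": 0,"rz": 0,"gripper": -1}])

```text
clock: 16.65
eef_pos: [624.9, 35.2, 34.5]
tcp_rot: [-3.141, 0.002, 3.058]
contact_force: [-2.6, -2.5, 7.7]
opening: 0.252
grasp_force: 68.9
```

>>> servo_tool(deltas=[{"x": 0,"y": 0,"z": 6,"rx": 0,"ry": 0,"rz": 0,"gripper": -1},{"x": 0,"y": 0,"z": 12,"rx": 0,"ry": 0,"rz": 0,"gripper": -1},{"x": 0,"y": 0,"z": 18,"rx": 0,"ry": 0,"rz": 0,"gripper": -1},{"x": 0,"y": 0,"z": 24,"rx": 0,"ry": 0,"rz": 0,"gripper": -1},{"x": 0,"y": 0,"z": 40,"rx": 0,"ry": 0,"rz": 0,"gripper": -1},{"x": 0,"y": 0,"z": 70,"rx": 0,"ry": 0,"rz": 0,"gripper": -1},{"x": 0,"y": 0,"z": 80,"rx": 0,"ry": 0,"rz": 0,"gripper": -1},{"x": 0,"y": 0,"z": 80,"rx": 0,"ry": 0,"rz": 0,"gripper": -1}])

```text
clock: 17.45
eef_pos: [625.8, 35.5, 115.5]
tcp_rot: [3.141, 0.005, 3.058]
contact_force: [-0.7, 1.1, -0.4]
opening: 0.254
grasp_force: 70.1
```

>>> servo_tool(deltas=[{"x": -178,"y": -253.4,"z": 0,"rx": 0,"ry": 0,"rz": 0.1,"gripper": -1},{"x": -178,"y": -253.4,"z": 0,"rx": 0,"ry": 0,"rz": 0.1,"gripper": -1},{"x": -178,"y": -253.4,"z": 0,"rx": 0,"ry": 0,"rz": 0.1,"gripper": -1},{"x": -178,"y": -253.4,"z": 0,"rx": 0,"ry": 0,"rz": 0.1,"gripper": -1},{"x": -178,"y": -253.4,"z": 0,"rx": 0,"ry": 0,"rz": 0.1,"gripper": -1},{"x": -178,"y": -253.4,"z": 0,"rx": 0,"ry": 0,"rz": 0.1,"gripper": -1},{"x": -178,"y": -253.4,"z": 0,"rx": 0,"ry": 0,"rz": 0.1,"gripper": -1},{"x": -178,"y": -253.4,"z": 0,"rx": 0,"ry": 0,"rz": 0.1,"gripper": -1},{"x": -178,"y": -253.4,"z": 0,"rx": 0,"ry": 0,"rz": 0.1,"gripper": -1},{"x": -178,"y": -253.4,"z": 0,"rx": 0,"ry": 0,"rz": 0.1,"gripper": -1}])

```text
clock: 18.45
eef_pos: [446.9, -216.8, 112.6]
tcp_rot: [3.141, 0.0, -3.124]
contact_force: [-0.0, 0.4, -0.9]
opening: 0.253
grasp_force: 70.0
```

>>> servo_tool(deltas=[{"x": 0,"y": 0,"z": -40,"rx": 0,"ry": 0,"rz": 0,"gripper": -1},{"x": 0,"y": 0,"z": -75,"rx": 0,"ry": 0,"rz": 0,"gripper": -1},{"x": 0,"y": 0,"z": -95,"rx": 0,"ry": 0,"rz": 0,"gripper": -1},{"x": 0,"y": 0,"z": -103,"rx": 0,"ry": 0,"rz": 0,"gripper": -1},{"x": 0,"y": 0,"z": -106,"rx": 0,"ry": 0,"rz": 0,"gripper": -1},{"x": 0,"y": 0,"z": -106,"rx": 0,"ry": 0,"rz": 0,"gripper": -1}])

```text
clock: 19.05
eef_pos: [446.8, -217.5, 7.2]
tcp_rot: [-3.141, 0.0, -3.124]
contact_force: [-1.4, -1.1, -0.2]
opening: 0.252
grasp_force: 70.3
```

>>> servo_tool(deltas=[{"x": 0,"y": 0,"z": 0,"rx": 0,"ry": 0,"rz": 0,"gripper": 0},{"x": 0,"y": 0,"z": 0,"rx": 0,"ry": 0,"rz": 0,"gripper": 0},{"x": 0,"y": 0,"z": 0,"rx": 0,"ry": 0,"rz": 0,"gripper": 0},{"x": 0,"y": 0,"z": 0,"rx": 0,"ry": 0,"rz": 0,"gripper": 0},{"x": 0,"y": 0,"z": 40,"rx": 0,"ry": 0,"rz": 0,"gripper": 0},{"x": 0,"y": 0,"z": 85,"rx": 0,"ry": 0,"rz": 0,"gripper": 0.2}])

```text
clock: 19.65
eef_pos: [444.7, -217.3, 91.6]
tcp_rot: [3.14, -0.004, -3.126]
contact_force: [0.7, -1.5, 0.1]
opening: 0.601
grasp_force: 0.0
```

>>> servo_tool(deltas=[{"x": 39,"y": 306,"z": 30,"rx": 0,"ry": 0,"rz": 0.077,"gripper": 0.4},{"x": 39,"y": 306,"z": 30,"rx": 0,"ry": 0,"rz": 0.077,"gripper": 0.4},{"x": 39,"y": 306,"z": 30,"rx": 0,"ry": 0,"rz": 0.077,"gripper": 0.4},{"x": 39,"y": 306,"z": 30,"rx": 0,"ry": 0,"rz": 0.077,"gripper": 0.4},{"x": 39,"y": 306,"z": 30,"rx": 0,"ry": 0,"rz": 0.077,"gripper": 0.4},{"x": 39,"y": 306,"z": 30,"rx": 0,"ry": 0,"rz": 0.077,"gripper": 0.4},{"x": 39,"y": 306,"z": 30,"rx": 0,"ry": 0,"rz": 0.077,"gripper": 0.4},{"x": 39,"y": 306,"z": 30,"rx": 0,"ry": 0,"rz": 0.077,"gripper": 0.4}])

```text
clock: 20.45
eef_pos: [485.3, 89.6, 122.1]
tcp_rot: [3.142, 0.001, -3.045]
contact_force: [0.2, -0.9, -0.5]
opening: 0.697
grasp_force: 0.0
```

Run:
```python
from h import *
s=r.sense();print(s['clock'],s['eef_pos'],s['tcp_rot'],s['opening'])
im=r.grab_frame('top');cv2.imwrite('pics/t3.png',cv2.resize(im[110:310,120:520],None,fx=2,fy=2,interpolation=cv2.INTER_CUBIC))
for b in [(178,190,202,245),(218,184,246,238),(264,186,290,240)]:
  try: print(blobs(im,'top',[b],13))
  except Exception as e: print(b,e)
```

```text
20.45 [485.32617169  89.57672156 122.12844238] [ 3.14157327e+00  7.13078512e-04 -3.04519365e+00] 0.6971411747794253
[(array([475.4, 438.7]), array([475.2, 438.7]), -2.6, 106.6, 21.3)]
[(array([490.7, 318. ]), array([491., 318.]), 11.0, 106.7, 21.1)]
[(array([433. , 193.6]), array([432.9, 193.6]), 14.9, 3.0, 1.0)]
```

View pics/t3.png

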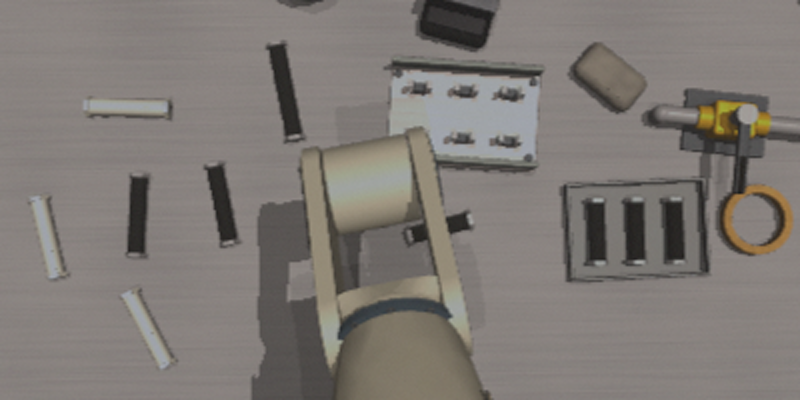

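The tray holds three shorts at about (418,226), (437,226) and (457,226) px, the lever is still shut, and all bays are empty. Mediums at (189,217) and (231,212) have not moved. The third is hidden under the arm. Picking the one at (490.9, 318).

>>> servo_tool(deltas=[{"x": 6,"y": 231,"z": -20,"rx": 0,"ry": 0,"rz": 0.096,"gripper": 0.4},{"x": 6,"y": 231,"z": -20,"rx": 0,"ry": 0,"rz": 0.096,"gripper": 0.4},{"x": 6,"y": 231,"z": -20,"rx": 0,"ry": 0,"rz": 0.096,"gripper": 0.4},{"x": 6,"y": 231,"z": -20,"rx": 0,"ry": 0,"rz": 0.096,"gripper": 0.4},{"x": 6,"y": 231,"z": -20,"rx": 0,"ry": 0,"rz": 0.096,"gripper": 0.4},{"x": 6,"y": 231,"z": -20,"rx": 0,"ry": 0,"rz": 0.096,"gripper": 0.4},{"x": 6,"y": 231,"z": -20,"rx": 0,"ry": 0,"rz": 0.096,"gripper": 0.4},{"x": 6,"y": 231,"z": -20,"rx": 0,"ry": 0,"rz": 0.096,"gripper": 0.4},{"x": 6,"y": 231,"z": -20,"rx": 0,"ry": 0,"rz": 0.096,"gripper": 0.4}])

```text
clock: 21.4
eef_pos: [491.4, 317.2, 101.9]
tcp_rot: [-3.141, -0.0, -2.954]
contact_force: [-0.7, -0.0, 0.7]
opening: 0.701
grasp_force: 0.0
```

>>> servo_tool(deltas=[{"x": 0,"y": 0,"z": -45,"rx": 0,"ry": 0,"rz": 0,"gripper": 0.4},{"x": 0,"y": 0,"z": -75,"rx": 0,"ry": 0,"rz": 0,"gripper": 0.2},{"x": 0,"y": 0,"z": -92,"rx": 0,"ry": 0,"rz": 0,"gripper": 0.2},{"x": 0,"y": 0,"z": -98,"rx": 0,"ry": 0,"rz": 0,"gripper": 0.2},{"x": 0,"y": 0,"z": -98,"rx": 0,"ry": 0,"rz": 0,"gripper": -1},{"x": 0,"y": 0,"z": -98,"rx": 0,"ry": 0,"rz": 0,"gripper": -1},{"x": 0,"y": 0,"z": -98,"rx": 0,"ry": 0,"rz": 0,"gripper": -1},{"x": 0,"y": 0,"z": -98,"rx": 0,"ry": 0,"rz": 0,"gripper": -1},{"x": 0,"y": 0,"z": -98,"rx": 0,"ry": 0,"rz": 0,"gripper": -1},{"x": 0,"y": 0,"z": -98,"rx": 0,"ry": 0,"rz": 0,"gripper": -1}], newtons=80)

```text
clock: 22.4
eef_pos: [492.0, 319.4, 5.1]
tcp_rot: [3.141, 0.002, -2.952]
contact_force: [-0.8, -1.9, 7.8]
opening: 0.25
grasp_force: 78.8
```

>>> servo_tool(deltas=[{"x": 0,"y": 0,"z": 40,"rx": 0,"ry": 0,"rz": 0,"gripper": -1},{"x": 0,"y": 0,"z": 85,"rx": 0,"ry": 0,"rz": 0,"gripper": -1},{"x": 0,"y": 0,"z": 115,"rx": 0,"ry": 0,"rz": 0,"gripper": -1},{"x": 0,"y": 0,"z": 115,"rx": 0,"ry": 0,"rz": 0,"gripper": -1}])

```text
clock: 22.8
eef_pos: [493.6, 320.9, 123.8]
tcp_rot: [3.138, 0.008, -2.952]
contact_force: [1.0, 0.6, -0.3]
opening: 0.248
grasp_force: 78.7
```

Run:
```python
from h import *
s=r.sense();print(s['clock'],s['eef_pos'],s['tcp_rot'],s['opening'])
im=r.grab_frame('top')
print(blobs(im,'top',[(264,186,290,240)],13))
```

```text
22.8 [493.64933811 320.92068243 123.76513029] [ 3.13843611  0.00764212 -2.95220387] 0.2475462054734022
[(array([484.8, 187.5]), array([485.1, 187.5]), 5.6, 107.5, 21.4)]
```

Roller is held at opening 0.25. The third medium is still at (485,187.5). Carrying to the ‑y bay.

>>> servo_tool(deltas=[{"x": 61.5,"y": -207.4,"z": 0,"rx": 0,"ry": 0,"rz": -0.136,"gripper": -1},{"x": 61.5,"y": -207.4,"z": 0,"rx": 0,"ry": 0,"rz": -0.136,"gripper": -1},{"x": 61.5,"y": -207.4,"z": 0,"rx": 0,"ry": 0,"rz": -0.136,"gripper": -1},{"x": 61.5,"y": -207.4,"z": 0,"rx": 0,"ry": 0,"rz": -0.136,"gripper": -1},{"x": 61.5,"y": -207.4,"z": 0,"rx": 0,"ry": 0,"rz": -0.136,"gripper": -1},{"x": 61.5,"y": -207.4,"z": 0,"rx": 0,"ry": 0,"rz": -0.136,"gripper": -1},{"x": 61.5,"y": -207.4,"z": 0,"rx": 0,"ry": 0,"rz": -0.136,"gripper": -1}])

```text
clock: 23.55
eef_pos: [551.9, 112.1, 117.9]
tcp_rot: [3.141, -0.002, -3.089]
contact_force: [-0.1, 0.5, -1.1]
opening: 0.247
grasp_force: 78.8
```

>>> servo_tool(deltas=[{"x": 60,"y": -208,"z": 0,"rx": 0,"ry": 0,"rz": -0.138,"gripper": -1},{"x": 60,"y": -208,"z": 0,"rx": 0,"ry": 0,"rz": -0.138,"gripper": -1},{"x": 60,"y": -208,"z": 0,"rx": 0,"ry": 0,"rz": -0.138,"gripper": -1},{"x": 60,"y": -208,"z": 0,"rx": 0,"ry": 0,"rz": -0.138,"gripper": -1},{"x": 60,"y": -208,"z": 0,"rx": 0,"ry": 0,"rz": -0.138,"gripper": -1},{"x": 60,"y": -208,"z": 0,"rx": 0,"ry": 0,"rz": -0.138,"gripper": -1},{"x": 60,"y": -208,"z": 0,"rx": 0,"ry": 0,"rz": -0.138,"gripper": -1},{"x": 60,"y": -208,"z": 0,"rx": 0,"ry": 0,"rz": -0.138,"gripper": -1},{"x": 60,"y": -208,"z": 0,"rx": 0,"ry": 0,"rz": -0.138,"gripper": -1}])

```text
clock: 24.45
eef_pos: [612.3, -94.4, 118.8]
tcp_rot: [3.141, -0.0, 3.059]
contact_force: [-0.4, -0.7, -1.0]
opening: 0.25
grasp_force: 78.9
```

>>> servo_tool(deltas=[{"x": 0,"y": 0,"z": -40,"rx": 0,"ry": 0,"rz": 0,"gripper": -1},{"x": 0,"y": 0,"z": -50,"rx": 0,"ry": 0,"rz": 0,"gripper": -1},{"x": 0,"y": 0,"z": -50,"rx": 0,"ry": 0,"rz": 0,"gripper": -1}])

```text
clock: 24.75
eef_pos: [610.8, -95.3, 67.2]
tcp_rot: [3.141, -0.004, 3.058]
contact_force: [-0.5, -1.0, -1.0]
opening: 0.25
grasp_force: 78.9
```

Run:
```python
from h import *
s=r.sense();print(s['clock'],s['eef_pos'],s['tcp_rot'],s['opening'])
im=r.grab_frame('top')[125:205,300:400];cv2.imwrite('pics/t4.png',cv2.resize(np.hstack([im,r.grab_frame('side')[140:220,260:360]]),None,fx=4,fy=4,interpolation=cv2.INTER_CUBIC))
```

```text
24.75 [610.83908244 -95.27697281  67.16803382] [ 3.14120805 -0.00435709  3.05764086] 0.2499936772455298
```

View pics/t4.png

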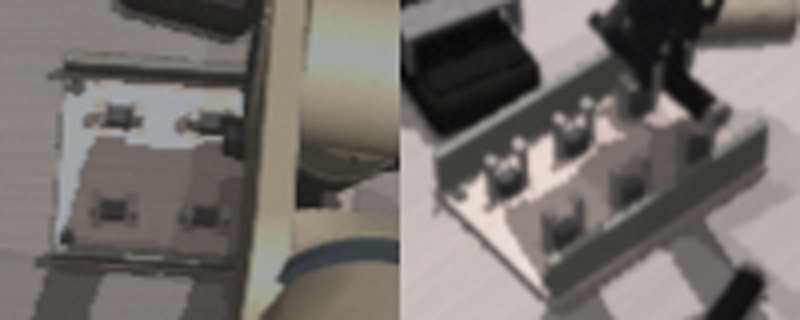

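The side view shows the roller above the ‑y bay, inside the cheeks. The measured y is about 1.7 mm off, so I correct it and settle.

>>> servo_tool(deltas=[{"x": 1,"y": -1.7,"z": 0,"rx": 0,"ry": 0,"rz": 0,"gripper": -1},{"x": 1,"y": -1.7,"z": 0,"rx": 0,"ry": 0,"rz": 0,"gripper": -1},{"x": 1,"y": -1.7,"z": 0,"rx": 0,"ry": 0,"rz": 0,"gripper": -1}])

```text
clock: 25.15
eef_pos: [614.1, -98.2, 69.7]
tcp_rot: [-3.141, 0.001, 3.057]
contact_force: [0.3, -0.8, -1.5]
opening: 0.248
grasp_force: 78.9
```

>>> servo_tool(deltas=[{"x": -0.6,"y": 0.9,"z": -8,"rx": 0,"ry": 0,"rz": 0,"gripper": -1},{"x": -0.6,"y": 0.9,"z": -14,"rx": 0,"ry": 0,"rz": 0,"gripper": -1},{"x": -0.6,"y": 0.9,"z": -18,"rx": 0,"ry": 0,"rz": 0,"gripper": -1},{"x": -0.6,"y": 0.9,"z": -22,"rx": 0,"ry": 0,"rz": 0,"gripper": -1},{"x": -0.6,"y": 0.9,"z": -25,"rx": 0,"ry": 0,"rz": 0,"gripper": -1},{"x": -0.6,"y": 0.9,"z": -28,"rx": 0,"ry": 0,"rz": 0,"gripper": -1},{"x": -0.6,"y": 0.9,"z": -30,"rx": 0,"ry": 0,"rz": 0,"gripper": -1},{"x": -0.6,"y": 0.9,"z": -32,"rx": 0,"ry": 0,"rz": 0,"gripper": -1},{"x": -0.6,"y": 0.9,"z": -32,"rx": 0,"ry": 0,"rz": 0,"gripper": -1}])

```text
clock: 26.05
eef_pos: [612.5, -96.8, 37.0]
tcp_rot: [3.141, -0.001, 3.057]
contact_force: [-2.2, 5.3, 5.3]
opening: 0.247
grasp_force: 79.9
```

>>> servo_tool(deltas=[{"x": 0,"y": 0,"z": -2,"rx": 0,"ry": 0,"rz": 0,"gripper": -1},{"x": 0,"y": 0,"z": -4,"rx": 0,"ry": 0,"rz": 0,"gripper": -1},{"x": 0,"y": 0,"z": -4,"rx": 0,"ry": 0,"rz": 0,"gripper": -1}])

```text
clock: 26.35
eef_pos: [612.7, -96.9, 36.5]
tcp_rot: [3.141, -0.001, 3.057]
contact_force: [-15.2, 8.0, 43.1]
opening: 0.249
grasp_force: 84.3
```

>>> servo_tool(deltas=[{"x": 0,"y": 0,"z": 3,"rx": 0,"ry": 0,"rz": 0,"gripper": 0},{"x": 0,"y": 0,"z": 3,"rx": 0,"ry": 0,"rz": 0,"gripper": 0},{"x": 0,"y": 0,"z": 3,"rx": 0,"ry": 0,"rz": 0,"gripper": 0},{"x": 0,"y": 0,"z": 3,"rx": 0,"ry": 0,"rz": 0,"gripper": 0},{"x": 0,"y": 0,"z": 40,"rx": 0,"ry": 0,"rz": 0,"gripper": 0},{"x": 0,"y": 0,"z": 85,"rx": 0,"ry": 0,"rz": 0,"gripper": 0.2}])

```text
clock: 26.95
eef_pos: [611.1, -96.9, 116.1]
tcp_rot: [3.141, -0.006, 3.057]
contact_force: [0.4, -0.4, -0.3]
opening: 0.598
grasp_force: 0.0
```

>>> servo_tool(deltas=[{"x": -127.5,"y": 284.6,"z": -20,"rx": 0,"ry": 0,"rz": 0.18,"gripper": 0.4},{"x": -127.5,"y": 284.6,"z": -20,"rx": 0,"ry": 0,"rz": 0.18,"gripper": 0.4},{"x": -127.5,"y": 284.6,"z": -20,"rx": 0,"ry": 0,"rz": 0.18,"gripper": 0.4},{"x": -127.5,"y": 284.6,"z": -20,"rx": 0,"ry": 0,"rz": 0.18,"gripper": 0.4},{"x": -127.5,"y": 284.6,"z": -20,"rx": 0,"ry": 0,"rz": 0.18,"gripper": 0.4},{"x": -127.5,"y": 284.6,"z": -20,"rx": 0,"ry": 0,"rz": 0.18,"gripper": 0.4},{"x": -127.5,"y": 284.6,"z": -20,"rx": 0,"ry": 0,"rz": 0.18,"gripper": 0.4},{"x": -127.5,"y": 284.6,"z": -20,"rx": 0,"ry": 0,"rz": 0.18,"gripper": 0.4},{"x": -127.5,"y": 284.6,"z": -20,"rx": 0,"ry": 0,"rz": 0.18,"gripper": 0.4},{"x": -127.5,"y": 284.6,"z": -20,"rx": 0,"ry": 0,"rz": 0.18,"gripper": 0.4}])

```text
clock: 27.95
eef_pos: [486.2, 186.4, 97.8]
tcp_rot: [-3.141, 0.0, -3.048]
contact_force: [-0.0, -0.1, 0.3]
opening: 0.705
grasp_force: 0.0
```

Run:
```python
from h import *
s=r.sense();print(s['clock'],s['eef_pos'],s['tcp_rot'],s['opening'])
t=r.grab_frame('top');im=t[125:205,320:400];cv2.imwrite('pics/t5.png',cv2.resize(np.hstack([im,r.grab_frame('side')[140:220,275:365]]),None,fx=4,fy=4,interpolation=cv2.INTER_CUBIC))
for b,z in(((367,140,386,190),45),((264,186,290,240),13),((178,190,202,245),13)):print(blobs(t,'top',[b],z))
```

```text
27.95 [486.20941228 186.38231031  97.808731  ] [-3.14131099e+00  1.30092608e-04 -3.04759395e+00] 0.7049058120468832
[(array([613.5, -98.9]), array([612.8, -98.8]), -4.6, 108.0, 21.1)]
[(array([449.3, 182.9]), array([452.5, 182.3]), -11.1, 48.4, 23.9)]
[(array([475.2, 438.9]), array([475.1, 438.9]), -2.7, 106.7, 21.3)]
```

View pics/t5.png

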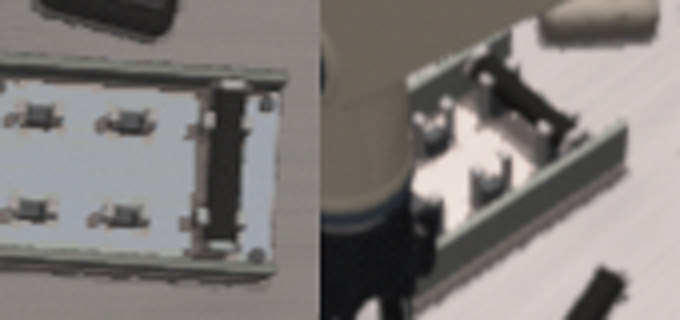

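The top view shows the new roller in the ‑y bay, but it looks slightly large and offset, so I check its height by triangulation.

```bash
cat >> h.py <<'E'
def ends(im,c,b,th=60):
    k=4;x0,y0,x1,y1=b
    g=cv2.resize(im[y0:y1,x0:x1].max(2),None,fx=k,fy=k,interpolation=cv2.INTER_CUBIC)
    n,l,s,ce=cv2.connectedComponentsWithStats((g<th).astype(np.uint8))
    i=1+np.argmax(s[1:,4]);ys,xs=np.nonzero(l==i)
    p=np.stack([(xs+.5)/k-.5+x0,(ys+.5)/k-.5+y0],1);m=p.mean(0);v=np.linalg.svd(p-m,full_matrices=False)[2]
    t=(p-m)@v[0];v0=v[0]*np.sign(v[0][1]);t=(p-m)@v0
    return m,m+v0*np.percentile(t,1),m+v0*np.percentile(t,99),np.ptp((p-m)@v[1])
def tri(a,b):
    e1,d1=ray('top',a);e2,d2=ray('side',b)
    A=np.stack([d1,-d2],1);s=np.linalg.lstsq(A,e2-e1,rcond=None)[0];p,q=e1+d1*s[0],e2+d2*s[1]
    return ((p+q)/2).round(1),round(float(np.linalg.norm(p-q)),1)
E
python3 - <<'E'
from h import *
T=cv2.imread('pics/top0.png');S=cv2.imread('pics/side0.png')
for bt,bs in(((320,145,340,182),(278,172,306,200)),((342,147,362,184),(297,162,320,188)),((367,149,386,187),(314,153,340,178))):
    a=ends(T,'top',bt);b=ends(S,'side',bs);print([tri(a[0],b[0])],a[3],b[3],b[1],b[2],a[1],a[2])
T=r.grab_frame('top');S=r.grab_frame('side')
a=ends(T,'top',(367,140,386,190))
# predicted side ends for home vs. perched
bay=np.array([612.5,-97.4]);u=np.array([np.cos(np.radians(-4.8)),np.sin(np.radians(-4.8))])
for z in(45,55,64):
    print(z,[proj(c,[*(bay+s*u*54),z]).round(1).tolist() for c in('top','side') for s in(1,-1)])
b=ends(S,'side',(308,148,350,186));print(a,b,tri(a[0],b[0]))
cv2.imwrite('pics/s5.png',cv2.resize(S[140:200,295:360],None,fx=8,fy=8,interpolation=cv2.INTER_CUBIC))
E
```

```text
[(array([625.6,  36.7,  48.8]), 6.7)] 8.978448889826007 11.820341457157095 [282.83504492 178.98501871] [298.87055065 191.91942222] [329.53475403 148.99411099] [327.62844046 176.49107347]
[(array([620.7, -29.1,  48.5]), 7.1)] 9.013020195674976 12.228652322687315 [299.78296237 168.98090622] [315.78142701 181.07245537] [352.85998043 150.44371853] [350.95572151 177.87973507]
[(array([614.5, -94.4,  48.7]), 7.8)] 9.092889340590464 12.204691028501438 [316.17521986 160.06354725] [333.08832727 170.68979538] [376.04128313 152.44410103] [374.18099434 179.78406034]
45 [[376.4, 147.2], [373.8, 185.0], [314.6, 156.0], [337.3, 175.1]]
55 [[376.7, 146.6], [374.2, 184.6], [314.6, 153.7], [337.4, 172.8]]
64 [[377.1, 146.0], [374.5, 184.3], [314.6, 151.6], [337.5, 170.8]]
(array([375.64539309, 165.69413202]), array([376.80888838, 147.57260144]), array([374.4678375 , 184.03465294]), np.float64(9.230993110398314)) (array([324.2782285, 164.7405905]), array([314.28941352, 155.52637518]), array([335.71913515, 175.29429255]), np.float64(12.283284062400885)) (array([615.3, -97.3,  45.4]), 4.8)
```

View pics/s5.png

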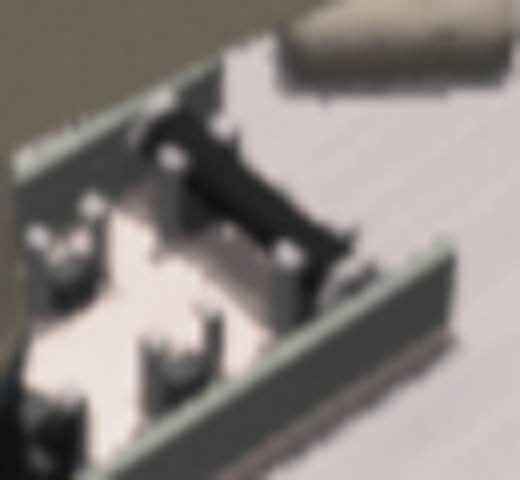

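Triangulation gives 45 mm, the image ends match the home prediction, and the jaw tips stand above the roller on both sides. It is home. Picking the second medium.

>>> servo_tool(deltas=[{"x": -0.7,"y": 0.7,"z": -45,"rx": 0,"ry": 0,"rz": 0,"gripper": 0.4},{"x": -0.7,"y": 0.7,"z": -75,"rx": 0,"ry": 0,"rz": 0,"gripper": 0.2},{"x": -0.7,"y": 0.7,"z": -90,"rx": 0,"ry": 0,"rz": 0,"gripper": 0.2},{"x": -0.7,"y": 0.7,"z": -94,"rx": 0,"ry": 0,"rz": 0,"gripper": 0.2},{"x": -0.7,"y": 0.7,"z": -94,"rx": 0,"ry": 0,"rz": 0,"gripper": -1},{"x": -0.7,"y": 0.7,"z": -94,"rx": 0,"ry": 0,"rz": 0,"gripper": -1},{"x": -0.7,"y": 0.7,"z": -94,"rx": 0,"ry": 0,"rz": 0,"gripper": -1},{"x": -0.7,"y": 0.7,"z": -94,"rx": 0,"ry": 0,"rz": 0,"gripper": -1},{"x": -0.7,"y": 0.7,"z": -94,"rx": 0,"ry": 0,"rz": 0,"gripper": -1},{"x": -0.7,"y": 0.7,"z": -94,"rx": 0,"ry": 0,"rz": 0,"gripper": -1}])

```text
clock: 29.15
eef_pos: [485.7, 188.4, 4.9]
tcp_rot: [3.141, 0.002, -3.046]
contact_force: [-0.9, -0.9, 8.8]
opening: 0.246
grasp_force: 78.8
```

>>> servo_tool(deltas=[{"x": 0,"y": 0,"z": 40,"rx": 0,"ry": 0,"rz": 0,"gripper": -1},{"x": 0,"y": 0,"z": 85,"rx": 0,"ry": 0,"rz": 0,"gripper": -1},{"x": 0,"y": 0,"z": 115,"rx": 0,"ry": 0,"rz": 0,"gripper": -1},{"x": 0,"y": 0,"z": 115,"rx": 0,"ry": 0,"rz": 0,"gripper": -1}])

```text
clock: 29.55
eef_pos: [487.6, 189.4, 123.3]
tcp_rot: [3.139, 0.008, -3.046]
contact_force: [-0.2, 0.9, -1.3]
opening: 0.247
grasp_force: 78.8
```

>>> servo_tool(deltas=[{"x": 133,"y": -218.6,"z": 0,"rx": 0,"ry": 0,"rz": -0.179,"gripper": -1},{"x": 133,"y": -218.6,"z": 0,"rx": 0,"ry": 0,"rz": -0.179,"gripper": -1},{"x": 133,"y": -218.6,"z": 0,"rx": 0,"ry": 0,"rz": -0.179,"gripper": -1},{"x": 133,"y": -218.6,"z": 0,"rx": 0,"ry": 0,"rz": -0.179,"gripper": -1},{"x": 133,"y": -218.6,"z": 0,"rx": 0,"ry": 0,"rz": -0.179,"gripper": -1},{"x": 133,"y": -218.6,"z": 0,"rx": 0,"ry": 0,"rz": -0.179,"gripper": -1},{"x": 133,"y": -218.6,"z": 0,"rx": 0,"ry": 0,"rz": -0.179,"gripper": -1},{"x": 133,"y": -218.6,"z": 0,"rx": 0,"ry": 0,"rz": -0.179,"gripper": -1},{"x": 133,"y": -218.6,"z": 0,"rx": 0,"ry": 0,"rz": -0.179,"gripper": -1},{"x": 133,"y": -218.6,"z": 0,"rx": 0,"ry": 0,"rz": -0.179,"gripper": -1}])

```text
clock: 30.55
eef_pos: [617.2, -29.1, 118.8]
tcp_rot: [3.142, -0.0, 3.059]
contact_force: [-0.3, -0.3, -0.8]
opening: 0.246
grasp_force: 78.9
```

>>> servo_tool(deltas=[{"x": 0,"y": 0,"z": -40,"rx": 0,"ry": 0,"rz": 0,"gripper": -1},{"x": 0,"y": 0,"z": -50,"rx": 0,"ry": 0,"rz": 0,"gripper": -1},{"x": 0,"y": 0,"z": -50,"rx": 0,"ry": 0,"rz": 0,"gripper": -1},{"x": 0,"y": 0,"z": -50,"rx": 0,"ry": 0,"rz": 0,"gripper": -1},{"x": 0,"y": 0,"z": -50,"rx": 0,"ry": 0,"rz": 0,"gripper": -1}])

```text
clock: 31.05
eef_pos: [618.7, -30.3, 70.2]
tcp_rot: [3.142, 0.002, 3.058]
contact_force: [0.2, 0.7, -0.8]
opening: 0.253
grasp_force: 78.9
```

>>> servo_tool(deltas=[{"x": 0.7,"y": -0.6,"z": -8,"rx": 0,"ry": 0,"rz": 0,"gripper": -1},{"x": 0.7,"y": -0.6,"z": -14,"rx": 0,"ry": 0,"rz": 0,"gripper": -1},{"x": 0.7,"y": -0.6,"z": -18,"rx": 0,"ry": 0,"rz": 0,"gripper": -1},{"x": 0.7,"y": -0.6,"z": -22,"rx": 0,"ry": 0,"rz": 0,"gripper": -1},{"x": 0.7,"y": -0.6,"z": -25,"rx": 0,"ry": 0,"rz": 0,"gripper": -1},{"x": 0.7,"y": -0.6,"z": -28,"rx": 0,"ry": 0,"rz": 0,"gripper": -1},{"x": 0.7,"y": -0.6,"z": -30,"rx": 0,"ry": 0,"rz": 0,"gripper": -1},{"x": 0.7,"y": -0.6,"z": -32,"rx": 0,"ry": 0,"rz": 0,"gripper": -1},{"x": 0.7,"y": -0.6,"z": -34,"rx": 0,"ry": 0,"rz": 0,"gripper": -1},{"x": 0.7,"y": -0.6,"z": -34,"rx": 0,"ry": 0,"rz": 0,"gripper": -1}])

```text
clock: 32.05
eef_pos: [621.7, -29.5, 45.2]
tcp_rot: [3.139, 0.007, 3.057]
contact_force: [-30.1, 11.7, 99.5]
opening: 0.247
grasp_force: 94.4
```

>>> servo_tool(deltas=[{"x": 0,"y": 0,"z": 8,"rx": 0,"ry": 0,"rz": 0,"gripper": -1},{"x": 0,"y": 0,"z": 20,"rx": 0,"ry": 0,"rz": 0,"gripper": -1},{"x": 0,"y": 0,"z": 34,"rx": 0,"ry": 0,"rz": 0,"gripper": -1},{"x": 0,"y": 0,"z": 34,"rx": 0,"ry": 0,"rz": 0,"gripper": -1},{"x": 0,"y": 0,"z": 34,"rx": 0,"ry": 0,"rz": 0,"gripper": -1}])

```text
clock: 32.55
eef_pos: [618.5, -31.3, 68.7]
tcp_rot: [-3.141, -0.0, 3.058]
contact_force: [-0.3, 0.5, -1.0]
opening: 0.249
grasp_force: 82.9
```

Run:
```python
from h import *
s=r.sense();print(s['clock'],s['eef_pos'],s['tcp_rot'],s['contact_force'],s['opening'])
T=r.grab_frame('top')[120:210,310:400];S=r.grab_frame('side')[130:220,260:360];cv2.imwrite('pics/t6.png',cv2.resize(np.hstack([T,S]),None,fx=4.2,fy=4.2,interpolation=cv2.INTER_CUBIC))
```

```text
32.55 [618.5220156  -31.26798388  68.68813054] [-3.14127595e+00 -9.54943673e-05  3.05778722e+00] [-0.27684817  0.48353421 -1.04816358] 0.24947311427439675
```

View pics/t6.png

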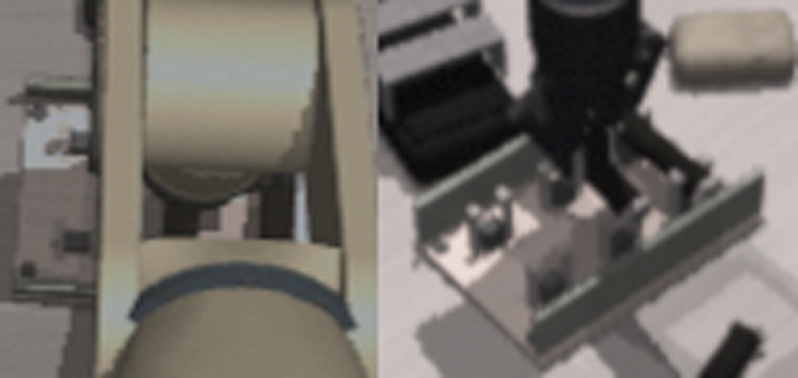

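Run:
```python
from h import *
u=np.array([np.cos(np.radians(-4.8)),np.sin(np.radians(-4.8))]);c=np.array([618.5,-31.3])
f=lambda p:((p-[260,130])*4.2+[378,0]).round(0)
for z in(60,68,77):
    print(z,[f(proj('side',[*(c+s*u*60),z])) for s in(1,0,-1)],'top end',((proj('top',[*(c-u*60),z])-[310,120])*4.2).round())
S=cv2.imread('pics/t6.png')[100:300,520:760];cv2.imwrite('pics/t6b.png',cv2.resize(S,None,fx=3,fy=3,interpolation=cv2.INTER_CUBIC))
```

```text
60 [array([533., 131.]), array([585., 176.]), array([639., 224.])] top end [171. 272.]
68 [array([532., 123.]), array([585., 169.]), array([639., 216.])] top end [171. 271.]
77 [array([532., 114.]), array([584., 160.]), array([639., 208.])] top end [172. 269.]
```

View pics/t6b.png

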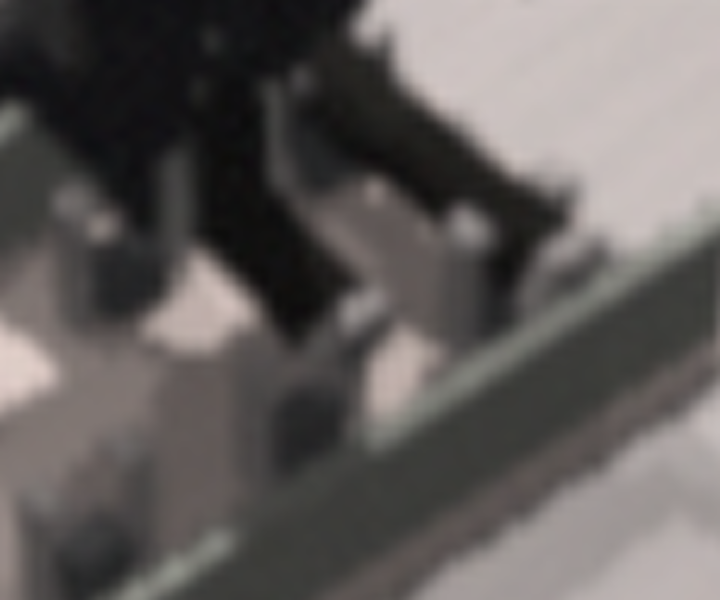

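The near nut sits at about (319,179) px in the side view, where a level roller in the grip should be, so it has not slid down. Next I check the bed's lengthwise centre between the cheeks from the first picture.

Run:
```python
from h import *
T=cv2.imread('pics/top0.png').astype(np.float32)
u=np.array([np.cos(np.radians(-4.9)),np.sin(np.radians(-4.9))]);v=np.array([-u[1],u[0]]);c=np.array([618.2,-31.6])
ss=np.arange(-84,85,2.)
for z in(56,12):
  acc=[]
  for w in(-33,33,-20,20,-40,40):
    p=np.array([proj('top',[*(c+s*u+w*v),z]) for s in ss]).astype(np.float32)
    acc.append(cv2.remap(T,p[None,:,0],p[None,:,1],cv2.INTER_LINEAR)[0].mean(1))
  m=np.mean(acc,0)
  print(z,[(int(s),int(g)) for s,g in zip(ss,m) if abs(s)>50])
t=np.array([ -54,54])
T2=r.grab_frame('top')
print(blobs(cv2.imread('pics/top0.png'),'top',[(367,149,386,187)],45))
```

```text
56 [(-84, 72), (-82, 70), (-80, 67), (-78, 62), (-76, 81), (-74, 110), (-72, 117), (-70, 119), (-68, 129), (-66, 151), (-64, 160), (-62, 162), (-60, 163), (-58, 160), (-56, 153), (-54, 151), (-52, 150), (52, 67), (54, 51), (56, 46), (58, 55), (60, 78), (62, 109), (64, 116), (66, 112), (68, 112), (70, 124), (72, 131), (74, 132), (76, 132), (78, 132), (80, 132), (82, 131), (84, 127)]
12 [(-84, 108), (-82, 83), (-80, 70), (-78, 70), (-76, 66), (-74, 62), (-72, 81), (-70, 109), (-68, 117), (-66, 119), (-64, 129), (-62, 150), (-60, 160), (-58, 162), (-56, 163), (-54, 161), (-52, 156), (52, 159), (54, 149), (56, 123), (58, 86), (60, 67), (62, 53), (64, 47), (66, 54), (68, 75), (70, 105), (72, 116), (74, 113), (76, 111), (78, 121), (80, 130), (82, 132), (84, 132)]
[(array([612.1, -97.4]), array([612.6, -97.5]), -4.7, 81.0, 20.6)]
```

Cheek inner faces measure -67 and +61 mm from the old rollers' centre. The true bed centre is therefore about 3 mm nearer the robot, and the roller's far end was riding on the far cheek. I shift 3 mm and press again, watching force in steps.

>>> servo_tool(deltas=[{"x": -3.2,"y": 0.3,"z": 0,"rx": 0,"ry": 0,"rz": 0,"gripper": -1},{"x": -3.2,"y": 0.3,"z": 0,"rx": 0,"ry": 0,"rz": 0,"gripper": -1},{"x": -3.2,"y": 0.3,"z": -8,"rx": 0,"ry": 0,"rz": 0,"gripper": -1},{"x": -3.2,"y": 0.3,"z": -13,"rx": 0,"ry": 0,"rz": 0,"gripper": -1},{"x": -3.2,"y": 0.3,"z": -17,"rx": 0,"ry": 0,"rz": 0,"gripper": -1},{"x": -3.2,"y": 0.3,"z": -20,"rx": 0,"ry": 0,"rz": 0,"gripper": -1},{"x": -3.2,"y": 0.3,"z": -23,"rx": 0,"ry": 0,"rz": 0,"gripper": -1}])

```text
clock: 33.4
eef_pos: [615.4, -30.4, 45.5]
tcp_rot: [3.141, 0.0, 3.058]
contact_force: [-3.1, 4.7, 16.2]
opening: 0.25
grasp_force: 85.2
```

>>> servo_tool(deltas=[{"x": 0,"y": 0,"z": -3,"rx": 0,"ry": 0,"rz": 0,"gripper": -1},{"x": 0,"y": 0,"z": -5,"rx": 0,"ry": 0,"rz": 0,"gripper": -1},{"x": 0,"y": 0,"z": -5,"rx": 0,"ry": 0,"rz": 0,"gripper": -1}])

```text
clock: 33.7
eef_pos: [615.7, -30.4, 44.7]
tcp_rot: [3.141, 0.001, 3.058]
contact_force: [-15.3, 5.1, 45.2]
opening: 0.249
grasp_force: 88.6
```

It stops at the same height again with a firm floor, so the roller may have slid down in the fingers (grip slack) and already be home. I release, back off and measure.

>>> servo_tool(deltas=[{"x": 0,"y": 0,"z": 3,"rx": 0,"ry": 0,"rz": 0,"gripper": 0},{"x": 0,"y": 0,"z": 3,"rx": 0,"ry": 0,"rz": 0,"gripper": 0},{"x": 0,"y": 0,"z": 3,"rx": 0,"ry": 0,"rz": 0,"gripper": 0},{"x": 0,"y": 0,"z": 3,"rx": 0,"ry": 0,"rz": 0,"gripper": 0},{"x": 0,"y": 0,"z": 40,"rx": 0,"ry": 0,"rz": 0,"gripper": 0},{"x": 0,"y": 0,"z": 80,"rx": 0,"ry": 0,"rz": 0,"gripper": 0.2}])

```text
clock: 34.3
eef_pos: [613.8, -30.7, 119.5]
tcp_rot: [-3.141, -0.005, 3.058]
contact_force: [0.6, -0.5, 0.3]
opening: 0.6
grasp_force: 0.0
```

>>> servo_tool(deltas=[{"x": -140,"y": 270,"z": 0,"rx": 0,"ry": 0,"rz": 0.04,"gripper": 0.4},{"x": -140,"y": 270,"z": 0,"rx": 0,"ry": 0,"rz": 0.04,"gripper": 0.4},{"x": -140,"y": 270,"z": 0,"rx": 0,"ry": 0,"rz": 0.04,"gripper": 0.4},{"x": -140,"y": 270,"z": 0,"rx": 0,"ry": 0,"rz": 0.04,"gripper": 0.4},{"x": -140,"y": 270,"z": 0,"rx": 0,"ry": 0,"rz": 0.04,"gripper": 0.4},{"x": -140,"y": 270,"z": 0,"rx": 0,"ry": 0,"rz": 0.04,"gripper": 0.4},{"x": -140,"y": 270,"z": 0,"rx": 0,"ry": 0,"rz": 0.04,"gripper": 0.4},{"x": -140,"y": 270,"z": 0,"rx": 0,"ry": 0,"rz": 0.04,"gripper": 0.4},{"x": -140,"y": 270,"z": 0,"rx": 0,"ry": 0,"rz": 0.04,"gripper": 0.4},{"x": -140,"y": 270,"z": 0,"rx": 0,"ry": 0,"rz": 0.04,"gripper": 0.4}])

```text
clock: 35.3
eef_pos: [476.0, 238.1, 120.7]
tcp_rot: [-3.141, -0.0, 3.096]
contact_force: [0.0, -0.2, 1.4]
opening: 0.703
grasp_force: 0.0
```

Run:
```python
from h import *
s=r.sense();print(s['clock'],s['eef_pos'],s['tcp_rot'],s['opening'])
T=r.grab_frame('top');S=r.grab_frame('side');cv2.imwrite('pics/T7.png',T);cv2.imwrite('pics/S7.png',S)
T0=cv2.imread('pics/top0.png');S0=cv2.imread('pics/side0.png')
def rep(T,S,bt,bs):
    a=ends(T,'top',bt);b=ends(S,'side',bs);print(tri(a[0],b[0]),[x.round(1).tolist() for x in a[:3]],[x.round(1).tolist() for x in b[:3]],round(a[3],1),round(b[3],1))
rep(T0,S0,(342,147,362,184),(297,162,320,188));rep(T0,S0,(367,149,386,187),(314,153,340,178))
rep(T,S,(342,140,362,190),(290,155,325,193));rep(T,S,(367,140,386,190),(308,148,350,186))
print(blobs(T,'top',[(342,140,362,190),(367,140,386,190)],45),blobs(T,'top',[(178,190,202,245)],13))
cv2.imwrite('pics/f7.png',cv2.resize(np.hstack([T[130:200,320:400],S[140:210,275:355]]),None,fx=5,fy=5,interpolation=cv2.INTER_CUBIC))
```

```text
35.3 [475.95555018 238.14703286 120.65139178] [-3.14123564e+00 -1.21621629e-04  3.09624291e+00] 0.7028150017388123
(array([620.7, -29.1,  48.5]), 7.1) [[351.9, 164.2], [352.9, 150.4], [351.0, 177.9]] [[307.0, 174.5], [299.8, 169.0], [315.8, 181.1]] 9.0 12.2
(array([614.5, -94.4,  48.7]), 7.8) [[375.1, 166.2], [376.0, 152.4], [374.2, 179.8]] [[323.4, 164.6], [316.2, 160.1], [333.1, 170.7]] 9.1 12.2
(array([620.4, -29.3,  56.2]), 5.3) [[351.9, 163.7], [353.2, 145.4], [350.6, 182.6]] [[307.4, 172.8], [298.0, 161.9], [319.0, 186.2]] 9.2 14.0
(array([615.3, -97.2,  45.6]), 5.2) [[375.6, 165.7], [376.8, 147.6], [374.5, 184.0]] [[324.2, 164.7], [314.1, 155.5], [335.7, 175.2]] 9.0 12.3
[(array([620.1, -31.9]), array([619.7, -31.8]), -4.9, 109.7, 21.1), (array([613.5, -98.9]), array([612.9, -98.8]), -4.7, 108.0, 21.2)] [(array([472.1, 439.8]), array([475.1, 439.7]), -0.7, 107.1, 21.0)]
```

Run:
```python
from h import *
u=np.array([np.cos(np.radians(-4.9)),np.sin(np.radians(-4.9))])
for n,c,L in(('old bay1',(618.2,-31.6),41.5),('old bay0',(612.5,-97.4),41.5),('new bay1 +0',(618.2,-31.6),54),('new bay1 -3',(615.,-31.3),54),('new bay0',(612.5,-97.4),54)):
  for z in(45,53):
    print(n,z,[proj(cm,[*(np.array(c)+s*u*L),z]).round(1).tolist() for cm in('top','side') for s in(0,1,-1)])
```

```text
old bay1 45 [[351.9, 164.3], [352.9, 149.8], [350.8, 178.9], [309.4, 175.3], [300.9, 167.8], [318.1, 183.1]]
old bay1 53 [[352.0, 163.9], [353.1, 149.3], [351.0, 178.6], [309.4, 173.5], [300.8, 166.0], [318.2, 181.3]]
old bay0 45 [[375.1, 166.1], [376.1, 151.6], [374.1, 180.6], [325.7, 165.3], [317.1, 158.1], [334.5, 172.8]]
old bay0 53 [[375.4, 165.7], [376.4, 151.1], [374.4, 180.3], [325.8, 163.5], [317.1, 156.3], [334.6, 171.0]]
new bay1 +0 45 [[351.9, 164.3], [353.2, 145.5], [350.5, 183.3], [309.4, 175.3], [298.4, 165.6], [320.8, 185.5]]
new bay1 +0 53 [[352.0, 163.9], [353.4, 145.0], [350.7, 183.0], [309.4, 173.5], [298.3, 163.8], [320.9, 183.7]]
new bay1 -3 45 [[351.8, 165.4], [353.1, 146.6], [350.4, 184.4], [310.1, 175.9], [299.0, 166.1], [321.5, 186.1]]
new bay1 -3 53 [[351.9, 165.1], [353.3, 146.1], [350.6, 184.1], [310.0, 174.1], [298.9, 164.3], [321.6, 184.3]]
new bay0 45 [[375.1, 166.1], [376.4, 147.2], [373.8, 185.0], [325.7, 165.3], [314.6, 155.9], [337.2, 175.1]]
new bay0 53 [[375.4, 165.7], [376.7, 146.7], [374.1, 184.7], [325.8, 163.5], [314.6, 154.1], [337.3, 173.3]]
```

View pics/f7.png

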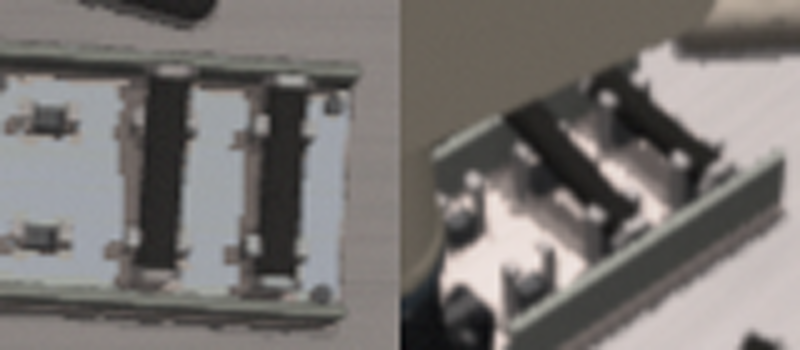

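The last picture shows the middle roller lying tilted. Its near end, crop (160,275), is in its clip, while its far nut, crop (172,70), rides on the far cheek, so it slid lengthwise in the grip. The ‑y bay roller is home between the cheeks. I'll take the middle roller out, level it on free bench, measure it and re-grip.

>>> servo_tool(deltas=[{"x": 143.5,"y": -269.4,"z": 0,"rx": 0,"ry": 0,"rz": -0.04,"gripper": 0.1},{"x": 143.5,"y": -269.4,"z": 0,"rx": 0,"ry": 0,"rz": -0.04,"gripper": 0.1},{"x": 143.5,"y": -269.4,"z": 0,"rx": 0,"ry": 0,"rz": -0.04,"gripper": 0.1},{"x": 143.5,"y": -269.4,"z": 0,"rx": 0,"ry": 0,"rz": -0.04,"gripper": 0.1},{"x": 143.5,"y": -269.4,"z": 0,"rx": 0,"ry": 0,"rz": -0.04,"gripper": 0.1},{"x": 143.5,"y": -269.4,"z": 0,"rx": 0,"ry": 0,"rz": -0.04,"gripper": 0.1},{"x": 143.5,"y": -269.4,"z": 0,"rx": 0,"ry": 0,"rz": -0.04,"gripper": 0.1},{"x": 143.5,"y": -269.4,"z": 0,"rx": 0,"ry": 0,"rz": -0.04,"gripper": 0.1},{"x": 143.5,"y": -269.4,"z": 0,"rx": 0,"ry": 0,"rz": -0.04,"gripper": 0.1},{"x": 143.5,"y": -269.4,"z": 0,"rx": 0,"ry": 0,"rz": -0.04,"gripper": 0.1}])

```text
clock: 36.4
eef_pos: [618.0, -29.0, 120.7]
tcp_rot: [3.141, -0.001, 3.059]
contact_force: [-1.1, -0.8, -0.2]
opening: 0.552
grasp_force: 0.0
```

>>> servo_tool(deltas=[{"x": 0,"y": 0,"z": 0,"rx": 0,"ry": 0,"rz": 0,"gripper": 0.1},{"x": 0,"y": 0,"z": -25,"rx": 0,"ry": 0,"rz": 0,"gripper": 0.1},{"x": 0,"y": 0,"z": -30,"rx": 0,"ry": 0,"rz": 0,"gripper": 0.1},{"x": 0,"y": 0,"z": -30,"rx": 0,"ry": 0,"rz": 0,"gripper": 0.1}])

```text
clock: 36.8
eef_pos: [617.8, -29.3, 90.0]
tcp_rot: [-3.142, -0.002, 3.059]
contact_force: [0.3, 0.2, 0.1]
opening: 0.555
grasp_force: 0.0
```

>>> servo_tool(deltas=[{"x": 1.5,"y": -1.7,"z": -20,"rx": 0,"ry": 0,"rz": 0,"gripper": 0.1},{"x": 1.5,"y": -1.7,"z": -38,"rx": 0,"ry": 0,"rz": 0,"gripper": 0.1},{"x": 1.5,"y": -1.7,"z": -44,"rx": 0,"ry": 0,"rz": 0,"gripper": 0.1},{"x": 1.5,"y": -1.7,"z": -44,"rx": 0,"ry": 0,"rz": 0,"gripper": -1},{"x": 1.5,"y": -1.7,"z": -44,"rx": 0,"ry": 0,"rz": 0,"gripper": -1},{"x": 1.5,"y": -1.7,"z": -44,"rx": 0,"ry": 0,"rz": 0,"gripper": -1},{"x": 1.5,"y": -1.7,"z": -44,"rx": 0,"ry": 0,"rz": 0,"gripper": -1},{"x": 1.5,"y": -1.7,"z": -44,"rx": 0,"ry": 0,"rz": 0,"gripper": -1}], newtons=80)

```text
clock: 37.6
eef_pos: [620.7, -31.2, 47.8]
tcp_rot: [3.141, 0.001, 3.058]
contact_force: [-2.0, 4.5, 2.7]
opening: 0.25
grasp_force: 78.5
```

>>> servo_tool(deltas=[{"x": 0,"y": 0,"z": 6,"rx": 0,"ry": 0,"rz": 0,"gripper": -1},{"x": 0,"y": 0,"z": 12,"rx": 0,"ry": 0,"rz": 0,"gripper": -1},{"x": 0,"y": 0,"z": 18,"rx": 0,"ry": 0,"rz": 0,"gripper": -1},{"x": 0,"y": 0,"z": 24,"rx": 0,"ry": 0,"rz": 0,"gripper": -1},{"x": 0,"y": 0,"z": 40,"rx": 0,"ry": 0,"rz": 0,"gripper": -1},{"x": 0,"y": 0,"z": 75,"rx": 0,"ry": 0,"rz": 0,"gripper": -1},{"x": 0,"y": 0,"z": 75,"rx": 0,"ry": 0,"rz": 0,"gripper": -1}])

```text
clock: 38.3
eef_pos: [623.6, -32.5, 127.5]
tcp_rot: [-3.141, 0.008, 3.058]
contact_force: [-0.5, -1.1, -0.4]
opening: 0.248
grasp_force: 80.6
```

>>> servo_tool(deltas=[{"x": -135,"y": 221,"z": 0,"rx": 0,"ry": 0,"rz": 0.1,"gripper": -1},{"x": -135,"y": 221,"z": 0,"rx": 0,"ry": 0,"rz": 0.1,"gripper": -1},{"x": -135,"y": 221,"z": 0,"rx": 0,"ry": 0,"rz": 0.1,"gripper": -1},{"x": -135,"y": 221,"z": 0,"rx": 0,"ry": 0,"rz": 0.1,"gripper": -1},{"x": -135,"y": 221,"z": 0,"rx": 0,"ry": 0,"rz": 0.1,"gripper": -1},{"x": -135,"y": 221,"z": 0,"rx": 0,"ry": 0,"rz": 0.1,"gripper": -1},{"x": -135,"y": 221,"z": 0,"rx": 0,"ry": 0,"rz": 0.1,"gripper": -1},{"x": -135,"y": 221,"z": 0,"rx": 0,"ry": 0,"rz": 0.1,"gripper": -1},{"x": -135,"y": 221,"z": 0,"rx": 0,"ry": 0,"rz": 0.1,"gripper": -1}])

```text
clock: 39.2
eef_pos: [486.3, 188.1, 122.1]
tcp_rot: [-3.141, 0.001, -3.127]
contact_force: [0.4, -0.4, -1.4]
opening: 0.247
grasp_force: 80.5
```

>>> servo_tool(deltas=[{"x": 0,"y": 0,"z": -45,"rx": 0,"ry": 0,"rz": 0,"gripper": -1},{"x": 0,"y": 0,"z": -85,"rx": 0,"ry": 0,"rz": 0,"gripper": -1},{"x": 0,"y": 0,"z": -94,"rx": 0,"ry": 0,"rz": 0,"gripper": -1},{"x": 0,"y": 0,"z": -99,"rx": 0,"ry": 0,"rz": 0,"gripper": -1},{"x": 0,"y": 0,"z": -104,"rx": 0,"ry": 0,"rz": 0,"gripper": -1},{"x": 0,"y": 0,"z": -108,"rx": 0,"ry": 0,"rz": 0,"gripper": -1},{"x": 0,"y": 0,"z": -112,"rx": 0,"ry": 0,"rz": 0,"gripper": -1},{"x": 0,"y": 0,"z": -112,"rx": 0,"ry": 0,"rz": 0,"gripper": -1}], newtons=30)

```text
clock: 40.0
eef_pos: [488.1, 189.9, 11.9]
tcp_rot: [3.14, 0.005, -3.125]
contact_force: [2.7, -1.5, 6.4]
opening: 0.249
grasp_force: 81.7
```

>>> servo_tool(deltas=[{"x": 0,"y": 0,"z": 0,"rx": 0,"ry": 0,"rz": 0,"gripper": -0.3},{"x": 0,"y": 0,"z": 0,"rx": 0,"ry": 0,"rz": 0,"gripper": 0},{"x": 0,"y": 0,"z": 0,"rx": 0,"ry": 0,"rz": 0,"gripper": 0.2},{"x": 0,"y": 0,"z": 0,"rx": 0,"ry": 0,"rz": 0,"gripper": 0.2},{"x": 0,"y": 0,"z": 45,"rx": 0,"ry": 0,"rz": 0,"gripper": 0.2},{"x": 0,"y": 0,"z": 90,"rx": 0,"ry": 0,"rz": 0,"gripper": 0.2},{"x": 5,"y": 45,"z": 95,"rx": 0,"ry": 0,"rz": 0,"gripper": 0.2},{"x": 5,"y": 90,"z": 95,"rx": 0,"ry": 0,"rz": 0,"gripper": 0.2},{"x": 5,"y": 135,"z": 95,"rx": 0,"ry": 0,"rz": 0,"gripper": 0.2},{"x": 5,"y": 135,"z": 95,"rx": 0,"ry": 0,"rz": 0,"gripper": 0.2}])

```text
clock: 41.0
eef_pos: [490.8, 329.2, 105.4]
tcp_rot: [3.139, 0.002, -3.122]
contact_force: [-0.2, -0.3, 0.8]
opening: 0.6
grasp_force: 0.0
```

Run:
```python
from h import *
s=r.sense();print(s['clock'],s['eef_pos'],s['tcp_rot'],s['opening'])
T=r.grab_frame('top');cv2.imwrite('pics/T8.png',T)
print(blobs(T,'top',[(255,184,295,242)],13),blobs(T,'top',[(172,188,206,247)],13))
print(blobs(T,'top',[(367,140,386,190)],45))
print([([round(v) for v in d['box']],round(d['conf'],2)) for d in r.recognise('mid1','top')])
```

```text
41.0 [490.80003553 329.21398733 105.42443825] [ 3.13894469e+00  2.26400307e-03 -3.12238888e+00] 0.5995056944613418
[(array([485.2, 188.1]), array([485. , 188.1]), 1.1, 106.8, 21.4)] [(array([435.2, 437.6]), array([437.8, 437.1]), -11.4, 34.8, 24.4)]
[(array([613.5, -98.9]), array([613.2, -98.9]), -4.5, 107.3, 21.1)]
[([134, 206, 20, 44], 0.84), ([271, 190, 10, 45], 0.81), ([370, 146, 16, 41], 0.55)]
```

>>> servo_tool(deltas=[{"x": -5.8,"y": -140.5,"z": -10,"rx": 0,"ry": 0,"rz": 0,"gripper": 0.2},{"x": -5.8,"y": -140.5,"z": -10,"rx": 0,"ry": 0,"rz": 0,"gripper": 0.2},{"x": -5.8,"y": -140.5,"z": -10,"rx": 0,"ry": 0,"rz": 0,"gripper": 0.2},{"x": -5.8,"y": -140.5,"z": -10,"rx": 0,"ry": 0,"rz": 0,"gripper": 0.2},{"x": -5.8,"y": -140.5,"z": -10,"rx": 0,"ry": 0,"rz": 0,"gripper": 0.2},{"x": -5.8,"y": -140.5,"z": -10,"rx": 0,"ry": 0,"rz": 0,"gripper": 0.2},{"x": -5.8,"y": -140.5,"z": -10,"rx": 0,"ry": 0,"rz": 0,"gripper": 0.2},{"x": -5.8,"y": -140.5,"z": -10,"rx": 0,"ry": 0,"rz": 0,"gripper": 0.2}])

```text
clock: 41.9
eef_pos: [484.6, 184.5, 94.9]
tcp_rot: [3.142, 0.0, -3.124]
contact_force: [0.9, -0.2, 0.8]
opening: 0.602
grasp_force: 0.0
```

>>> servo_tool(deltas=[{"x": 0.4,"y": 3.5,"z": -45,"rx": 0,"ry": 0,"rz": 0,"gripper": 0.2},{"x": 0.4,"y": 3.5,"z": -75,"rx": 0,"ry": 0,"rz": 0,"gripper": 0.2},{"x": 0.4,"y": 3.5,"z": -88,"rx": 0,"ry": 0,"rz": 0,"gripper": 0.2},{"x": 0.4,"y": 3.5,"z": -91,"rx": 0,"ry": 0,"rz": 0,"gripper": 0.2},{"x": 0.4,"y": 3.5,"z": -91,"rx": 0,"ry": 0,"rz": 0,"gripper": -1},{"x": 0.4,"y": 3.5,"z": -91,"rx": 0,"ry": 0,"rz": 0,"gripper": -1},{"x": 0.4,"y": 3.5,"z": -91,"rx": 0,"ry": 0,"rz": 0,"gripper": -1},{"x": 0.4,"y": 3.5,"z": -91,"rx": 0,"ry": 0,"rz": 0,"gripper": -1},{"x": 0.4,"y": 3.5,"z": -91,"rx": 0,"ry": 0,"rz": 0,"gripper": -1},{"x": 0.4,"y": 3.5,"z": -91,"rx": 0,"ry": 0,"rz": 0,"gripper": -1}], newtons=90)

```text
clock: 42.9
eef_pos: [485.9, 187.7, 5.3]
tcp_rot: [3.141, 0.002, -3.125]
contact_force: [-1.5, 0.4, 7.5]
opening: 0.245
grasp_force: 88.4
```

>>> servo_tool(deltas=[{"x": 0,"y": 0,"z": 40,"rx": 0,"ry": 0,"rz": 0,"gripper": -1},{"x": 0,"y": 0,"z": 85,"rx": 0,"ry": 0,"rz": 0,"gripper": -1},{"x": 0,"y": 0,"z": 115,"rx": 0,"ry": 0,"rz": 0,"gripper": -1},{"x": 0,"y": 0,"z": 115,"rx": 0,"ry": 0,"rz": 0,"gripper": -1}])

```text
clock: 43.3
eef_pos: [487.8, 188.3, 123.7]
tcp_rot: [3.139, 0.008, -3.126]
contact_force: [0.2, -0.3, -0.8]
opening: 0.244
grasp_force: 88.9
```

>>> servo_tool(deltas=[{"x": 130.3,"y": -219,"z": 0,"rx": 0,"ry": 0,"rz": -0.103,"gripper": -1},{"x": 130.3,"y": -219,"z": 0,"rx": 0,"ry": 0,"rz": -0.103,"gripper": -1},{"x": 130.3,"y": -219,"z": 0,"rx": 0,"ry": 0,"rz": -0.103,"gripper": -1},{"x": 130.3,"y": -219,"z": 0,"rx": 0,"ry": 0,"rz": -0.103,"gripper": -1},{"x": 130.3,"y": -219,"z": 0,"rx": 0,"ry": 0,"rz": -0.103,"gripper": -1},{"x": 130.3,"y": -219,"z": 0,"rx": 0,"ry": 0,"rz": -0.103,"gripper": -1},{"x": 130.3,"y": -219,"z": 0,"rx": 0,"ry": 0,"rz": -0.103,"gripper": -1},{"x": 130.3,"y": -219,"z": 0,"rx": 0,"ry": 0,"rz": -0.103,"gripper": -1},{"x": 130.3,"y": -219,"z": 0,"rx": 0,"ry": 0,"rz": -0.103,"gripper": -1},{"x": 130.3,"y": -219,"z": 0,"rx": 0,"ry": 0,"rz": -0.103,"gripper": -1}])

```text
clock: 44.3
eef_pos: [614.6, -30.5, 118.8]
tcp_rot: [3.142, -0.0, 3.056]
contact_force: [-0.2, 0.2, -1.7]
opening: 0.241
grasp_force: 88.9
```

>>> servo_tool(deltas=[{"x": 0,"y": 0,"z": -40,"rx": 0,"ry": 0,"rz": 0,"gripper": -1},{"x": 0,"y": 0,"z": -50,"rx": 0,"ry": 0,"rz": 0,"gripper": -1},{"x": 0,"y": 0,"z": -50,"rx": 0,"ry": 0,"rz": 0,"gripper": -1},{"x": 0,"y": 0,"z": -50,"rx": 0,"ry": 0,"rz": 0,"gripper": -1},{"x": 0,"y": 0,"z": -50,"rx": 0,"ry": 0,"rz": 0,"gripper": -1}])

```text
clock: 44.8
eef_pos: [616.1, -31.7, 70.2]
tcp_rot: [3.142, 0.002, 3.055]
contact_force: [-0.1, 0.1, -1.1]
opening: 0.244
grasp_force: 88.9
```

>>> servo_tool(deltas=[{"x": 0,"y": 1,"z": 0,"rx": 0,"ry": 0,"rz": 0.002,"gripper": -1},{"x": 0,"y": 1,"z": -8,"rx": 0,"ry": 0,"rz": 0.002,"gripper": -1},{"x": 0,"y": 1,"z": -14,"rx": 0,"ry": 0,"rz": 0.002,"gripper": -1},{"x": 0,"y": 1,"z": -18,"rx": 0,"ry": 0,"rz": 0.002,"gripper": -1},{"x": 0,"y": 1,"z": -22,"rx": 0,"ry": 0,"rz": 0.002,"gripper": -1},{"x": 0,"y": 1,"z": -25,"rx": 0,"ry": 0,"rz": 0.002,"gripper": -1}])

```text
clock: 45.4
eef_pos: [616.0, -30.4, 43.9]
tcp_rot: [3.141, 0.001, 3.057]
contact_force: [1.3, 2.3, 2.7]
opening: 0.245
grasp_force: 89.6
```

>>> servo_tool(deltas=[{"x": 0,"y": 0,"z": -3,"rx": 0,"ry": 0,"rz": 0,"gripper": -1},{"x": 0,"y": 0,"z": -5,"rx": 0,"ry": 0,"rz": 0,"gripper": -1},{"x": 0,"y": 0,"z": -7,"rx": 0,"ry": 0,"rz": 0,"gripper": -1},{"x": 0,"y": 0,"z": -9,"rx": 0,"ry": 0,"rz": 0,"gripper": -1},{"x": 0,"y": 0,"z": -9,"rx": 0,"ry": 0,"rz": 0,"gripper": -1}])

```text
clock: 45.9
eef_pos: [614.9, -30.6, 37.0]
tcp_rot: [3.141, -0.001, 3.057]
contact_force: [-9.3, 4.7, 27.2]
opening: 0.243
grasp_force: 92.7
```

>>> servo_tool(deltas=[{"x": 0,"y": 0,"z": 3,"rx": 0,"ry": 0,"rz": 0,"gripper": 0},{"x": 0,"y": 0,"z": 3,"rx": 0,"ry": 0,"rz": 0,"gripper": 0},{"x": 0,"y": 0,"z": 3,"rx": 0,"ry": 0,"rz": 0,"gripper": 0},{"x": 0,"y": 0,"z": 3,"rx": 0,"ry": 0,"rz": 0,"gripper": 0},{"x": 0,"y": 0,"z": 40,"rx": 0,"ry": 0,"rz": 0,"gripper": 0},{"x": 0,"y": 0,"z": 80,"rx": 0,"ry": 0,"rz": 0,"gripper": 0.2}])

```text
clock: 46.5
eef_pos: [613.7, -30.8, 113.8]
tcp_rot: [-3.141, -0.004, 3.057]
contact_force: [0.0, -0.1, -0.3]
opening: 0.599
grasp_force: 0.0
```

>>> servo_tool(deltas=[{"x": -70,"y": 230,"z": 0,"rx": 0,"ry": 0,"rz": 0.02,"gripper": 0.4},{"x": -70,"y": 230,"z": 0,"rx": 0,"ry": 0,"rz": 0.02,"gripper": 0.4},{"x": -70,"y": 230,"z": 0,"rx": 0,"ry": 0,"rz": 0.02,"gripper": 0.4},{"x": -70,"y": 230,"z": 0,"rx": 0,"ry": 0,"rz": 0.02,"gripper": 0.4},{"x": -70,"y": 230,"z": 0,"rx": 0,"ry": 0,"rz": 0.02,"gripper": 0.4},{"x": -70,"y": 230,"z": 0,"rx": 0,"ry": 0,"rz": 0.02,"gripper": 0.4},{"x": -70,"y": 230,"z": 0,"rx": 0,"ry": 0,"rz": 0.02,"gripper": 0.4},{"x": -70,"y": 230,"z": 0,"rx": 0,"ry": 0,"rz": 0.02,"gripper": 0.4}])

```text
clock: 47.3
eef_pos: [545.3, 198.5, 114.6]
tcp_rot: [-3.141, -0.0, 3.077]
contact_force: [0.0, 0.6, -1.6]
opening: 0.706
grasp_force: 0.0
```

Run:
```python
from h import *
s=r.sense();print(s['clock'],s['eef_pos'],s['tcp_rot'],s['opening'])
T=r.grab_frame('top');S=r.grab_frame('side');cv2.imwrite('pics/T9.png',T);cv2.imwrite('pics/S9.png',S)
def rep(T,S,bt,bs):
    a=ends(T,'top',bt);b=ends(S,'side',bs);print(tri(a[0],b[0]),[x.round(1).tolist() for x in a[:3]],[x.round(1).tolist() for x in b[:3]],round(a[3],1),round(b[3],1))
rep(T,S,(342,140,362,190),(290,155,325,193));rep(T,S,(367,140,386,190),(308,148,350,186))
print(blobs(T,'top',[(342,140,362,190),(367,140,386,190)],45),blobs(T,'top',[(172,188,206,247)],13))
```

```text
47.3 [545.34395423 198.50803275 114.60462153] [-3.14111952e+00 -2.87523389e-04  3.07653290e+00] 0.7060167959506312
(array([617.2, -30.9,  44.8]), 4.2) [[352.1, 165.2], [353.3, 147.1], [350.9, 183.4]] [[308.8, 175.6], [298.6, 165.7], [319.5, 186.0]] 9.1 12.0
(array([615.2, -97.3,  45.5]), 5.0) [[375.7, 165.7], [376.8, 147.6], [374.5, 184.0]] [[324.3, 164.7], [314.3, 155.6], [335.7, 175.2]] 9.0 12.3
[(array([615.7, -32.3]), array([615.8, -32.3]), -4.7, 106.4, 20.6), (array([613.5, -98.9]), array([613.2, -98.9]), -4.6, 107.2, 21.2)] [(array([475.4, 438.9]), array([475.2, 438.9]), -2.5, 106.7, 21.3)]
```

Both rollers triangulate at 45 mm, level and between the cheeks. Now the third medium, unmoved at (475.2, 438.9).

>>> servo_tool(deltas=[{"x": -70,"y": 240.4,"z": -20,"rx": 0,"ry": 0,"rz": 0.021,"gripper": 0.2},{"x": -70,"y": 240.4,"z": -20,"rx": 0,"ry": 0,"rz": 0.021,"gripper": 0.2},{"x": -70,"y": 240.4,"z": -20,"rx": 0,"ry": 0,"rz": 0.021,"gripper": 0.2},{"x": -70,"y": 240.4,"z": -20,"rx": 0,"ry": 0,"rz": 0.021,"gripper": 0.2},{"x": -70,"y": 240.4,"z": -20,"rx": 0,"ry": 0,"rz": 0.021,"gripper": 0.2},{"x": -70,"y": 240.4,"z": -20,"rx": 0,"ry": 0,"rz": 0.021,"gripper": 0.2},{"x": -70,"y": 240.4,"z": -20,"rx": 0,"ry": 0,"rz": 0.021,"gripper": 0.2},{"x": -70,"y": 240.4,"z": -20,"rx": 0,"ry": 0,"rz": 0.021,"gripper": 0.2},{"x": -70,"y": 240.4,"z": -20,"rx": 0,"ry": 0,"rz": 0.021,"gripper": 0.2},{"x": -70,"y": 240.4,"z": -20,"rx": 0,"ry": 0,"rz": 0.021,"gripper": 0.2}])

```text
clock: 48.4
eef_pos: [476.0, 438.3, 95.1]
tcp_rot: [-3.142, 0.0, 3.096]
contact_force: [-0.1, -0.1, -0.2]
opening: 0.601
grasp_force: 0.0
```

>>> servo_tool(deltas=[{"x": 0,"y": 0,"z": -20,"rx": 0,"ry": 0,"rz": 0,"gripper": 0.2},{"x": 0,"y": 0,"z": -20,"rx": 0,"ry": 0,"rz": 0,"gripper": 0.2},{"x": 0,"y": 0,"z": -20,"rx": 0,"ry": 0,"rz": 0,"gripper": 0.2}])

```text
clock: 48.7
eef_pos: [475.3, 438.9, 74.8]
tcp_rot: [-3.141, -0.001, 3.097]
contact_force: [-0.3, -0.4, 0.3]
opening: 0.596
grasp_force: 0.0
```

>>> servo_tool(deltas=[{"x": 0,"y": 0,"z": -45,"rx": 0,"ry": 0,"rz": 0,"gripper": 0.2},{"x": 0,"y": 0,"z": -65,"rx": 0,"ry": 0,"rz": 0,"gripper": 0.2},{"x": 0,"y": 0,"z": -71,"rx": 0,"ry": 0,"rz": 0,"gripper": 0.2},{"x": 0,"y": 0,"z": -71,"rx": 0,"ry": 0,"rz": 0,"gripper": 0.2},{"x": 0,"y": 0,"z": -71,"rx": 0,"ry": 0,"rz": 0,"gripper": -1},{"x": 0,"y": 0,"z": -71,"rx": 0,"ry": 0,"rz": 0,"gripper": -1},{"x": 0,"y": 0,"z": -71,"rx": 0,"ry": 0,"rz": 0,"gripper": -1},{"x": 0,"y": 0,"z": -71,"rx": 0,"ry": 0,"rz": 0,"gripper": -1},{"x": 0,"y": 0,"z": -71,"rx": 0,"ry": 0,"rz": 0,"gripper": -1},{"x": 0,"y": 0,"z": -71,"rx": 0,"ry": 0,"rz": 0,"gripper": -1}])

```text
clock: 49.7
eef_pos: [476.2, 440.5, 5.9]
tcp_rot: [3.14, 0.002, 3.098]
contact_force: [-0.6, -1.1, 5.9]
opening: 0.244
grasp_force: 88.0
```

>>> servo_tool(deltas=[{"x": 0,"y": 0,"z": 40,"rx": 0,"ry": 0,"rz": 0,"gripper": -1},{"x": 0,"y": 0,"z": 85,"rx": 0,"ry": 0,"rz": 0,"gripper": -1},{"x": 0,"y": 0,"z": 115,"rx": 0,"ry": 0,"rz": 0,"gripper": -1},{"x": 0,"y": 0,"z": 115,"rx": 0,"ry": 0,"rz": 0,"gripper": -1}])

```text
clock: 50.1
eef_pos: [477.8, 442.0, 125.0]
tcp_rot: [3.135, 0.007, 3.098]
contact_force: [-0.1, 0.2, -1.6]
opening: 0.24
grasp_force: 88.5
```

>>> servo_tool(deltas=[{"x": 72,"y": -202,"z": 0,"rx": 0,"ry": 0,"rz": -0.02,"gripper": -1},{"x": 72,"y": -202,"z": 0,"rx": 0,"ry": 0,"rz": -0.02,"gripper": -1},{"x": 72,"y": -202,"z": 0,"rx": 0,"ry": 0,"rz": -0.02,"gripper": -1},{"x": 72,"y": -202,"z": 0,"rx": 0,"ry": 0,"rz": -0.02,"gripper": -1},{"x": 72,"y": -202,"z": 0,"rx": 0,"ry": 0,"rz": -0.02,"gripper": -1},{"x": 72,"y": -202,"z": 0,"rx": 0,"ry": 0,"rz": -0.02,"gripper": -1},{"x": 72,"y": -202,"z": 0,"rx": 0,"ry": 0,"rz": -0.02,"gripper": -1},{"x": 72,"y": -202,"z": 0,"rx": 0,"ry": 0,"rz": -0.02,"gripper": -1}])

```text
clock: 50.9
eef_pos: [546.7, 239.0, 118.7]
tcp_rot: [3.141, -0.0, 3.079]
contact_force: [-0.2, -0.1, -1.9]
opening: 0.245
grasp_force: 88.7
```

>>> servo_tool(deltas=[{"x": 73.5,"y": -201.6,"z": 0,"rx": 0,"ry": 0,"rz": -0.021,"gripper": -1},{"x": 73.5,"y": -201.6,"z": 0,"rx": 0,"ry": 0,"rz": -0.021,"gripper": -1},{"x": 73.5,"y": -201.6,"z": 0,"rx": 0,"ry": 0,"rz": -0.021,"gripper": -1},{"x": 73.5,"y": -201.6,"z": 0,"rx": 0,"ry": 0,"rz": -0.021,"gripper": -1},{"x": 73.5,"y": -201.6,"z": 0,"rx": 0,"ry": 0,"rz": -0.021,"gripper": -1},{"x": 73.5,"y": -201.6,"z": 0,"rx": 0,"ry": 0,"rz": -0.021,"gripper": -1},{"x": 73.5,"y": -201.6,"z": 0,"rx": 0,"ry": 0,"rz": -0.021,"gripper": -1},{"x": 73.5,"y": -201.6,"z": 0,"rx": 0,"ry": 0,"rz": -0.021,"gripper": -1},{"x": 73.5,"y": -201.6,"z": 0,"rx": 0,"ry": 0,"rz": -0.021,"gripper": -1}])

```text
clock: 51.8
eef_pos: [620.3, 37.7, 118.8]
tcp_rot: [3.141, -0.0, 3.059]
contact_force: [0.1, -0.1, -1.4]
opening: 0.243
grasp_force: 88.8
```

>>> servo_tool(deltas=[{"x": 0,"y": 0,"z": -40,"rx": 0,"ry": 0,"rz": 0,"gripper": -1},{"x": 0,"y": 0,"z": -50,"rx": 0,"ry": 0,"rz": 0,"gripper": -1},{"x": 0,"y": 0,"z": -50,"rx": 0,"ry": 0,"rz": 0,"gripper": -1},{"x": 0,"y": 0,"z": -50,"rx": 0,"ry": 0,"rz": 0,"gripper": -1},{"x": 0,"y": 0,"z": -50,"rx": 0,"ry": 0,"rz": 0,"gripper": -1}])

```text
clock: 52.3
eef_pos: [621.6, 36.3, 70.2]
tcp_rot: [3.141, 0.002, 3.057]
contact_force: [-0.2, 1.1, -1.2]
opening: 0.245
grasp_force: 88.8
```

>>> servo_tool(deltas=[{"x": 0,"y": -0.8,"z": 0,"rx": 0,"ry": 0,"rz": 0,"gripper": -1},{"x": 0,"y": -0.8,"z": -8,"rx": 0,"ry": 0,"rz": 0,"gripper": -1},{"x": 0,"y": -0.8,"z": -14,"rx": 0,"ry": 0,"rz": 0,"gripper": -1},{"x": 0,"y": -0.8,"z": -18,"rx": 0,"ry": 0,"rz": 0,"gripper": -1},{"x": 0,"y": -0.8,"z": -22,"rx": 0,"ry": 0,"rz": 0,"gripper": -1},{"x": 0,"y": -0.8,"z": -25,"rx": 0,"ry": 0,"rz": 0,"gripper": -1}])

```text
clock: 52.9
eef_pos: [621.5, 35.6, 43.9]
tcp_rot: [3.141, 0.001, 3.057]
contact_force: [0.0, 2.7, 1.0]
opening: 0.244
grasp_force: 89.5
```

>>> servo_tool(deltas=[{"x": 0,"y": 0,"z": -3,"rx": 0,"ry": 0,"rz": 0,"gripper": -1},{"x": 0,"y": 0,"z": -5,"rx": 0,"ry": 0,"rz": 0,"gripper": -1},{"x": 0,"y": 0,"z": -7,"rx": 0,"ry": 0,"rz": 0,"gripper": -1},{"x": 0,"y": 0,"z": -9,"rx": 0,"ry": 0,"rz": 0,"gripper": -1},{"x": 0,"y": 0,"z": -9,"rx": 0,"ry": 0,"rz": 0,"gripper": -1}])

```text
clock: 53.4
eef_pos: [620.4, 35.4, 37.5]
tcp_rot: [3.141, -0.001, 3.057]
contact_force: [-10.4, 3.0, 31.6]
opening: 0.244
grasp_force: 93.1
```

>>> servo_tool(deltas=[{"x": 0,"y": 0,"z": 3,"rx": 0,"ry": 0,"rz": 0,"gripper": 0},{"x": 0,"y": 0,"z": 3,"rx": 0,"ry": 0,"rz": 0,"gripper": 0},{"x": 0,"y": 0,"z": 3,"rx": 0,"ry": 0,"rz": 0,"gripper": 0},{"x": 0,"y": 0,"z": 3,"rx": 0,"ry": 0,"rz": 0,"gripper": 0},{"x": 0,"y": 0,"z": 40,"rx": 0,"ry": 0,"rz": 0,"gripper": 0},{"x": 0,"y": 0,"z": 85,"rx": 0,"ry": 0,"rz": 0,"gripper": 0.2}])

```text
clock: 54.0
eef_pos: [618.8, 35.0, 118.2]
tcp_rot: [-3.141, -0.005, 3.057]
contact_force: [0.5, 0.3, 0.6]
opening: 0.596
grasp_force: 0.0
```

>>> servo_tool(deltas=[{"x": -80,"y": -270,"z": 40,"rx": 0,"ry": 0,"rz": 0,"gripper": 0.2},{"x": -80,"y": -270,"z": 40,"rx": 0,"ry": 0,"rz": 0,"gripper": 0.2},{"x": -80,"y": -270,"z": 40,"rx": 0,"ry": 0,"rz": 0,"gripper": 0.2},{"x": -80,"y": -270,"z": 40,"rx": 0,"ry": 0,"rz": 0,"gripper": 0.2},{"x": -80,"y": -270,"z": 40,"rx": 0,"ry": 0,"rz": 0,"gripper": 0.2},{"x": -80,"y": -270,"z": 40,"rx": 0,"ry": 0,"rz": 0,"gripper": 0.2},{"x": -80,"y": -270,"z": 40,"rx": 0,"ry": 0,"rz": 0,"gripper": 0.2},{"x": -80,"y": -270,"z": 40,"rx": 0,"ry": 0,"rz": 0,"gripper": 0.2},{"x": -80,"y": -270,"z": 40,"rx": 0,"ry": 0,"rz": 0,"gripper": 0.2},{"x": -80,"y": -270,"z": 40,"rx": 0,"ry": 0,"rz": 0,"gripper": 0.2}])

```text
clock: 55.0
eef_pos: [540.9, -233.5, 159.4]
tcp_rot: [3.141, -0.001, 3.058]
contact_force: [-0.9, -0.8, -1.2]
opening: 0.6
grasp_force: 0.0
```

Run:
```python
from h import *
s=r.sense();print(s['clock'],s['eef_pos'],s['tcp_rot'],s['opening'])
T=r.grab_frame('top');S=r.grab_frame('side');cv2.imwrite('pics/T10.png',T);cv2.imwrite('pics/S10.png',S)
def rep(T,S,bt,bs):
    a=ends(T,'top',bt);b=ends(S,'side',bs);print(tri(a[0],b[0]),[x.round(1).tolist() for x in a[:3]],[x.round(1).tolist() for x in b[:3]],round(a[3],1),round(b[3],1))
rep(T,S,(320,140,340,186),(272,164,310,205));rep(T,S,(342,140,362,190),(290,155,325,193));rep(T,S,(367,140,386,190),(308,148,350,186))
print(blobs(T,'top',[(320,140,340,186),(342,140,362,190),(367,140,386,190)],45))
u=np.array([np.cos(np.radians(-4.9)),np.sin(np.radians(-4.9))])
print([proj('side',[*(np.array([620.8,34.7])+q*u*54),45]).round(1) for q in(1,-1)])
# lever profile at z=102 across y for several x, from T9 (arm away)
T9=cv2.imread('pics/T9.png').astype(np.float32).mean(2)
for x in(570,560,550,540,530,520,510,500,490,480):
    ys=np.arange(-445,-370,3.);p=np.array([proj('top',[x,y,100]) for y in ys]).astype(np.float32)
    print(x,cv2.remap(T9,p[None,:,0],p[None,:,1],cv2.INTER_LINEAR)[0].astype(int).tolist())
```

```text
55.0 [ 540.89969853 -233.51824059  159.43775012] [ 3.14118377e+00 -7.12265074e-04  3.05825190e+00] 0.6004614041116676
(array([622.7,  35.2,  45.6]), 4.3) [[328.8, 163.5], [330.1, 145.4], [327.5, 181.8]] [[291.7, 186.0], [281.7, 175.6], [302.5, 197.1]] 8.5 11.9
(array([617.2, -30.8,  45. ]), 4.5) [[352.1, 165.2], [353.3, 147.1], [350.9, 183.4]] [[308.7, 175.6], [298.6, 165.7], [319.4, 186.0]] 9.1 12.5
(array([614.6, -96.6,  46.7]), 6.4) [[375.6, 166.1], [376.8, 147.6], [374.5, 184.5]] [[324.0, 164.7], [313.9, 155.7], [335.9, 175.1]] 9.2 14.9
[(array([621.2,  33.7]), array([621.1,  33.7]), -4.8, 107.1, 20.0), (array([615.6, -32.3]), array([615.8, -32.3]), -4.4, 106.6, 20.7), (array([612.5, -99. ]), array([612.5, -99. ]), -4.4, 108.7, 21.2)]
[array([282.1, 176.2]), array([304.4, 197. ])]
570 [68, 68, 66, 57, 52, 55, 58, 69, 93, 91, 78, 80, 83, 81, 61, 51, 55, 51, 50, 52, 52, 51, 52, 54, 52]
560 [130, 130, 125, 101, 85, 84, 85, 83, 84, 80, 78, 79, 82, 82, 70, 49, 43, 50, 53, 53, 50, 50, 63, 70, 71]
550 [127, 126, 125, 108, 90, 85, 85, 84, 85, 83, 79, 78, 80, 83, 80, 59, 57, 78, 79, 76, 7
[... 166 characters left out ...]
129, 130, 131, 130, 129, 122, 90, 49, 37, 39, 56, 55, 82, 120, 125, 117, 115, 110, 106, 107]
520 [130, 130, 130, 130, 131, 130, 129, 129, 129, 129, 129, 108, 61, 39, 38, 59, 56, 62, 114, 127, 118, 116, 113, 108, 107]
510 [128, 128, 127, 126, 127, 127, 127, 126, 127, 127, 127, 113, 76, 45, 38, 48, 58, 53, 100, 126, 124, 116, 111, 105, 105]
500 [126, 121, 123, 120, 116, 114, 113, 113, 114, 116, 116, 105, 75, 51, 41, 40, 59, 52, 70, 115, 126, 117, 114, 114, 114]
490 [117, 107, 92, 76, 66, 63, 66, 69, 71, 96, 110, 103, 106, 104, 97, 97, 97, 87, 61, 58, 76, 102, 114, 116, 117]
480 [49, 64, 78, 100, 122, 130, 130, 130, 130, 130, 131, 131, 130, 130, 130, 127, 119, 109, 110, 107, 81, 52, 52, 65, 87]
```

All three rollers are home at about 45 mm, level and between the cheeks. Lever in the picture: axis at about (600, -411), lying 6° off -x, so still shut. Going to set it half open.

>>> servo_tool(deltas=[{"x": -21,"y": -168,"z": -9,"rx": 0,"ry": 0,"rz": -0.025,"gripper": 0.2},{"x": -21,"y": -168,"z": -9,"rx": 0,"ry": 0,"rz": -0.025,"gripper": 0.2},{"x": -21,"y": -168,"z": -9,"rx": 0,"ry": 0,"rz": -0.025,"gripper": 0.2},{"x": -21,"y": -168,"z": -9,"rx": 0,"ry": 0,"rz": -0.025,"gripper": 0.2},{"x": -21,"y": -168,"z": -9,"rx": 0,"ry": 0,"rz": -0.025,"gripper": 0.2},{"x": -21,"y": -168,"z": -9,"rx": 0,"ry": 0,"rz": -0.025,"gripper": 0.2},{"x": -21,"y": -168,"z": -9,"rx": 0,"ry": 0,"rz": -0.025,"gripper": 0.2},{"x": -21,"y": -168,"z": -9,"rx": 0,"ry": 0,"rz": -0.025,"gripper": 0.2},{"x": -21,"y": -168,"z": -9,"rx": 0,"ry": 0,"rz": -0.025,"gripper": 0.2},{"x": -21,"y": -168,"z": -9,"rx": 0,"ry": 0,"rz": -0.025,"gripper": 0.2}])

```text
clock: 56.1
eef_pos: [520.0, -402.1, 151.1]
tcp_rot: [-3.142, 0.0, 3.033]
contact_force: [-0.2, -0.4, 0.8]
opening: 0.599
grasp_force: 0.0
```

>>> servo_tool(deltas=[{"x": 0,"y": 0.5,"z": -40,"rx": 0,"ry": 0,"rz": 0,"gripper": 0.2},{"x": 0,"y": 0.5,"z": -74,"rx": 0,"ry": 0,"rz": 0,"gripper": 0.2},{"x": 0,"y": 0.5,"z": -74,"rx": 0,"ry": 0,"rz": 0,"gripper": 0.2},{"x": 0,"y": 0.5,"z": -74,"rx": 0,"ry": 0,"rz": 0,"gripper": -1},{"x": 0,"y": 0.5,"z": -74,"rx": 0,"ry": 0,"rz": 0,"gripper": -1},{"x": 0,"y": 0.5,"z": -74,"rx": 0,"ry": 0,"rz": 0,"gripper": -1},{"x": 0,"y": 0.5,"z": -74,"rx": 0,"ry": 0,"rz": 0,"gripper": -1},{"x": 0,"y": 0.5,"z": -74,"rx": 0,"ry": 0,"rz": 0,"gripper": -1},{"x": 0,"y": 0.5,"z": -74,"rx": 0,"ry": 0,"rz": 0,"gripper": -1},{"x": 0,"y": 0.5,"z": -74,"rx": 0,"ry": 0,"rz": 0,"gripper": -1}], newtons=40)

```text
clock: 57.1
eef_pos: [521.0, -400.8, 79.1]
tcp_rot: [3.14, 0.002, 3.031]
contact_force: [2.3, 10.7, 5.5]
opening: 0.178
grasp_force: 42.3
```

```bash
python3 arc.py 80.5 6.3 12.8 19.3 25.8 32.3 38.8 45.3 51.3
```

```text
12.8 [1.5 9. ] -0.113
19.3 [ 4.  17.8] -0.227
25.8 [ 7.5 26.2] -0.34
32.3 [12.  34.2] -0.454
38.8 [17.3 41.6] -0.567
45.3 [23.4 48.4] -0.681
51.3 [29.7 54. ] -0.785
```

>>> servo_tool(deltas=[{"x": 1.5,"y": 9.6,"z": 0,"rx": 0,"ry": 0,"rz": -0.113,"gripper": -1},{"x": 4,"y": 18.4,"z": 0,"rx": 0,"ry": 0,"rz": -0.227,"gripper": -1},{"x": 7.5,"y": 26.8,"z": 0,"rx": 0,"ry": 0,"rz": -0.34,"gripper": -1},{"x": 12,"y": 34.8,"z": 0,"rx": 0,"ry": 0,"rz": -0.454,"gripper": -1},{"x": 17.3,"y": 42.2,"z": 0,"rx": 0,"ry": 0,"rz": -0.567,"gripper": -1},{"x": 23.4,"y": 49,"z": 0,"rx": 0,"ry": 0,"rz": -0.681,"gripper": -1},{"x": 29.7,"y": 54.6,"z": 0,"rx": 0,"ry": 0,"rz": -0.785,"gripper": -1},{"x": 29.7,"y": 54.6,"z": 0,"rx": 0,"ry": 0,"rz": -0.785,"gripper": -1},{"x": 29.7,"y": 54.6,"z": 0,"rx": 0,"ry": 0,"rz": -0.785,"gripper": -1}])

```text
clock: 58.0
eef_pos: [550.1, -348.7, 79.0]
tcp_rot: [3.141, 0.003, 2.249]
contact_force: [-3.9, -1.2, 7.4]
opening: 0.177
grasp_force: 43.0
```

>>> servo_tool(deltas=[{"x": 0.5,"y": 0.5,"z": 0,"rx": 0,"ry": 0,"rz": 0,"gripper": -1},{"x": 0.5,"y": 0.5,"z": 0,"rx": 0,"ry": 0,"rz": 0,"gripper": 0.2},{"x": 0.5,"y": 0.5,"z": 0,"rx": 0,"ry": 0,"rz": 0,"gripper": 0.2},{"x": 0.5,"y": 0.5,"z": 0,"rx": 0,"ry": 0,"rz": 0,"gripper": 0.2},{"x": 0.5,"y": 0.5,"z": 0,"rx": 0,"ry": 0,"rz": 0,"gripper": 0.2},{"x": 0.5,"y": 0.5,"z": 40,"rx": 0,"ry": 0,"rz": 0,"gripper": 0.2},{"x": 0.5,"y": 0.5,"z": 85,"rx": 0,"ry": 0,"rz": 0,"gripper": 0.2},{"x": 0.5,"y": 0.5,"z": 120,"rx": 0,"ry": 0,"rz": 0,"gripper": 0.2}])

```text
clock: 58.8
eef_pos: [550.3, -347.2, 199.0]
tcp_rot: [3.141, 0.001, 2.247]
contact_force: [-0.0, -0.4, 0.0]
opening: 0.603
grasp_force: 0.0
```

>>> servo_tool(deltas=[{"x": -80,"y": 350,"z": 40,"rx": 0,"ry": 0,"rz": 0,"gripper": 0.2},{"x": -80,"y": 350,"z": 40,"rx": 0,"ry": 0,"rz": 0,"gripper": 0.2},{"x": -80,"y": 350,"z": 40,"rx": 0,"ry": 0,"rz": 0,"gripper": 0.2},{"x": -80,"y": 350,"z": 40,"rx": 0,"ry": 0,"rz": 0,"gripper": 0.2},{"x": -80,"y": 350,"z": 40,"rx": 0,"ry": 0,"rz": 0,"gripper": 0.2},{"x": -80,"y": 350,"z": 40,"rx": 0,"ry": 0,"rz": 0,"gripper": 0.2},{"x": -80,"y": 350,"z": 40,"rx": 0,"ry": 0,"rz": 0,"gripper": 0.2},{"x": -80,"y": 350,"z": 40,"rx": 0,"ry": 0,"rz": 0,"gripper": 0.2},{"x": -80,"y": 350,"z": 40,"rx": 0,"ry": 0,"rz": 0,"gripper": 0.2},{"x": -80,"y": 350,"z": 40,"rx": 0,"ry": 0,"rz": 0,"gripper": 0.2}])

```text
clock: 59.8
eef_pos: [470.3, 2.4, 236.9]
tcp_rot: [3.142, 0.001, 2.248]
contact_force: [0.4, -0.0, 0.1]
opening: 0.601
grasp_force: 0.0
```

Run:
```python
from h import *
s=r.sense();print(s['clock'],s['eef_pos'])
T=r.grab_frame('top');cv2.imwrite('pics/T11.png',T)
b=blobs(T,'top',[(452,160,498,205)],100,th=58);print('lever dark sleeve',b, 'from -x toward +y:',-b[0][2])
T9=cv2.imread('pics/T9.png');print('shut',blobs(T9,'top',[(470,165,510,215)],100,th=58));T0=cv2.imread('pics/top0.png');print('start',blobs(T0,'top',[(450,160,498,200)],100,th=58))
print(blobs(T,'top',[(320,140,340,186),(342,140,362,190),(367,140,386,190)],45))
for bx in((408,205,428,248),(428,205,447,248),(447,205,468,248)):print(blobs(T,'top',[bx],17))
```

```text
59.8 [470.25267472   2.38145247 236.87371746]
lever dark sleeve [(array([ 568.3, -341.2]), array([ 568.9, -342.4]), -63.7, 50.1, 32.9)] from -x toward +y: 63.7
shut [(array([ 546.5, -386.7]), array([ 542.2, -388.6]), 24.0, 103.5, 55.9)]
start [(array([ 571.7, -332.4]), array([ 572. , -333.4]), -70.3, 53.4, 9.9)]
[(array([624.2,  33.2]), array([621.9,  33.4]), -4.2, 105.8, 20.5), (array([620.6, -32.8]), array([620.4, -32.8]), -4.6, 98.5, 21.0), (array([619.7, -99.4]), array([618.4, -99.3]), -4.4, 96.9, 21.0)]
[(array([ 444.4, -219.1]), array([ 444.1, -219.1]), 1.8, 82.6, 23.7)]
[(array([ 443.9, -275. ]), array([ 444., -275.]), 0.9, 82.7, 24.5)]
[(array([ 442.6, -331.2]), array([ 443.7, -331.1]), 0.6, 83.4, 24.7)]
```

Run:
```python
from h import *
an=np.arange(-4,90,2.)
for f in('top0','T9','T11'):
    T=cv2.imread(f'pics/{f}.png').astype(np.float32).mean(2)
    for R_ in(70,80,90,100):
        p=np.array([proj('top',[600-R_*np.cos(np.radians(a)),-410.6+R_*np.sin(np.radians(a)),101]) for a in an]).astype(np.float32)
        g=cv2.remap(T,p[None,:,0],p[None,:,1],cv2.INTER_LINEAR)[0]
        i=np.where(g<48)[0];print(f,R_,'darkest',an[g.argmin()],'dark<48',an[i].tolist())
```

```text
top0 70 darkest 70.0 dark<48 [68.0, 70.0, 72.0]
top0 80 darkest 70.0 dark<48 [70.0, 72.0, 78.0]
top0 90 darkest 70.0 dark<48 [70.0, 72.0]
top0 100 darkest 70.0 dark<48 [70.0]
T9 70 darkest 4.0 dark<48 [2.0, 4.0, 6.0, 70.0, 72.0]
T9 80 darkest 4.0 dark<48 [4.0, 6.0, 76.0, 78.0]
T9 90 darkest 4.0 dark<48 [4.0, 6.0]
T9 100 darkest 6.0 dark<48 [4.0, 6.0]
T11 70 darkest 50.0 dark<48 [48.0, 50.0, 52.0, 68.0, 70.0, 72.0]
T11 80 darkest 50.0 dark<48 [50.0, 52.0, 76.0, 78.0]
T11 90 darkest 50.0 dark<48 [48.0, 50.0, 52.0, 62.0, 64.0]
T11 100 darkest 50.0 dark<48 [50.0, 52.0]
```

The lever moved from about 5° to 50°, which is 45° open. Everything is in place, so I hand in.

```bash
python3 -c "
from rig import r
print(r.sign_off())"
```

```text
the job is handed in; nothing more can be done
None
```

The job is handed in: I shut the valve first, laid the three short rollers in the tray, snapped the three medium rollers home (all measured at about 45 mm) and set the valve lever about 45° open. One press stuck on a cheek and peaked near 100 N at the wrist (limit 120 N) before I redid it.

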